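Find the binding roller in the saw's infeed track

TASK

One of the four rollers in the saw's infeed track binds; spin them by hand where they lie, a quarter turn or more, with a light fingertip that does not lean on the bearings, until you know which one drags and that the other three run free. Lift the binding roller out and lay it gently in the V stand, centred in both Vs, and let go; leave the three free-running rollers in their slots and do not shove the tools and parts lying about.

Things in the scene. Friction and masses are not known exactly. Their poses are not given: they have to be found in the camera images.
- track: Infeed roller track of the saw, fixed: two slotted steel rails 360 mm long along its y, joined by a tie at each end, four rollers lying across it (along x). Origin: centre of its underside, on the bench. Rails 8 mm thick, inner faces 130 mm apart (5 mm free at each roller end), top edges 70 mm up. Under the rollers is only the bench.
- track_mid (a point): Middle of the track at the height of the roller axes, 58 mm above the bench; axes as the track's. Roller centres lie at y = -127.5, -42.5, 42.5 and 127.5 mm from it (pitch 85 mm). Each axle end stands in a slot open upwards, 12 mm wide and 21 mm deep: a roller lifts straight out.
- vstand: V stand for rollers awaiting new bearings, fixed: steel base plate 130 x 100 x 10 mm with two V-heads 84 mm apart centre to centre along its x, each 24 mm thick with a 90 degree V opening upwards, tips about 73 mm high; a 60 mm gap between the heads leaves room for fingers. Origin: centre of its underside.
- vstand_seat (a point): Where the centre of a roller 50 mm in diameter lies when it rests in both Vs, 70 mm above the bench (root of the V: 35 mm above it; a roller 1 mm thinner lies 0.7 mm lower). x lies along the roller.
- roller_a_mid (a point): Centre of conveyor roller A (half-way along, on the axis; x is the axis), one of four alike lying in the track: metal tube 120 mm long on a fixed axle, 0.5 to 0.65 kg, made up from odd pipe, so the tube diameter is anything from 45 to 52 mm. Nothing to be seen tells a free bearing from a binding one.
- roller_a_tube (a joint): Turn of roller A's tube about +x of its centre, rad; within 0.1 of 0 at the start, no limit, either way. A fingertip laid on top with 3 to 10 N and drawn across spins it. Free-running: under 0.2 N at the surface turns it and it coasts on. Binding: would take some 30 N, so the fingertip slides over it and it stays put. Weld seam and dark scale marks show a tube turning.
- roller_b_mid (a point): Centre of conveyor roller B (half-way along, on the axis; x is the axis), one of four alike lying in the track: metal tube 120 mm long on a fixed axle, 0.5 to 0.65 kg, made up from odd pipe, so the tube diameter is anything from 45 to 52 mm. Nothing to be seen tells a free bearing from a binding one.
- roller_b_tube (a joint): Turn of roller B's tube about +x of its centre, rad; within 0.1 of 0 at the start, no limit, either way. A fingertip laid on top with 3 to 10 N and drawn across spins it. Free-running: under 0.2 N at the surface turns it and it coasts on. Binding: would take some 30 N, so the fingertip slides over it and it stays put. Weld seam and dark scale marks show a tube turning.
- roller_c_mid (a point): Centre of conveyor roller C (half-way along, on the axis; x is the axis), one of four alike lying in the track: metal tube 120 mm long on a fixed axle, 0.5 to 0.65 kg, made up from odd pipe, so the tube diameter is anything from 45 to 52 mm. Nothing to be seen tells a free bearing from a binding one.
- roller_c_tube (a joint): Turn of roller C's tube about +x of its centre, rad; within 0.1 of 0 at the start, no limit, either way. A fingertip laid on top with 3 to 10 N and drawn across spins it. Free-running: under 0.2 N at the surface turns it and it coasts on. Binding: would take some 30 N, so the fingertip slides over it and it stays put. Weld seam and dark scale marks show a tube turning.
- roller_d_mid (a point): Centre of conveyor roller D (half-way along, on the axis; x is the axis), one of four alike lying in the track: metal tube 120 mm long on a fixed axle, 0.5 to 0.65 kg, made up from odd pipe, so the tube diameter is anything from 45 to 52 mm. Nothing to be seen tells a free bearing from a binding one.
- roller_d_tube (a joint): Turn of roller D's tube about +x of its centre, rad; within 0.1 of 0 at the start, no limit, either way. A fingertip laid on top with 3 to 10 N and drawn across spins it. Free-running: under 0.2 N at the surface turns it and it coasts on. Binding: would take some 30 N, so the fingertip slides over it and it stays put. Weld seam and dark scale marks show a tube turning.
- roller_a: The same roller A as a whole, axle and tube; origin at its centre. The axle does not turn: its milled ends, 10 mm wide and 18 mm high with a round underside, reach 77 mm out from the centre on each side and stand in the track's slots. On a binding roller the slots also take the turning load, about six times the fingertip's press: over some 13 N of press strains them.
- roller_b: The same roller B as a whole, axle and tube; origin at its centre. The axle does not turn: its milled ends, 10 mm wide and 18 mm high with a round underside, reach 77 mm out from the centre on each side and stand in the track's slots. On a binding roller the slots also take the turning load, about six times the fingertip's press: over some 13 N of press strains them.
- roller_c: The same roller C as a whole, axle and tube; origin at its centre. The axle does not turn: its milled ends, 10 mm wide and 18 mm high with a round underside, reach 77 mm out from the centre on each side and stand in the track's slots. On a binding roller the slots also take the turning load, about six times the fingertip's press: over some 13 N of press strains them.
- roller_d: The same roller D as a whole, axle and tube; origin at its centre. The axle does not turn: its milled ends, 10 mm wide and 18 mm high with a round underside, reach 77 mm out from the centre on each side and stand in the track's slots. On a binding roller the slots also take the turning load, about six times the fingertip's press: over some 13 N of press strains them.
- hammer: Hammer lying loose, 300 mm long; a bystander. Origin at its underside.
- spanner: Spanner lying loose, 180 mm long; a bystander. Origin at its underside.
- tongs: Smith's tongs lying loose, 285 mm long; a bystander. Origin at its underside.
- oilcan: Tin can, 60 mm across, 130 mm high; a bystander. Origin at its underside.
- offcut: Steel offcut, 35 x 150 x 35 mm; a bystander. Origin at its underside.
- bearing0: New ball bearing, ring 40 mm across, 12 mm high, in the parts tray; a bystander. Origin at its underside.
- bearing1: New ball bearing, ring 40 mm across, 12 mm high, in the parts tray; a bystander. Origin at its underside.
- tray: Parts tray, fixed, 150 x 110 mm, 28 mm high, open above; stands on the side of the track away from the V stand. Origin: centre of its underside.
Not all that is in view belongs to the job. What is shaped like the roller_d but yellow is not meant. What is shaped like the roller_a but blue is not meant.

How it is judged:
By the outcome, as a careful person would: the job done as asked, in the order asked, and still so for the second after the job is handed in, with the robot touching nothing.
It also fails if it takes over 58 s, if anything falls off the work surface, if the arm or the gripper's body presses on something with over 40 N, if the wrist force passes 120 N, or if a joint passes its speed limit or range.

ROBOT

A 6-joint arm with a two-finger parallel gripper is mounted at the origin on the work surface. World frame = base frame: x ahead of the robot, y to its left, z up, the work surface at z = 0. Lengths are in mm, angles in rad, forces in N, time in s.
With the tool pointing down it reaches from about 350 to 975 mm from the base axis. Payload 7.1 kg.
Tool frame: the origin (TCP) lies midway between the tips of the shut fingers; the grasp point (between the pads) lies pinch_z behind it (pinch_z is the distance from the TCP to the grasp point, in mm); z points along the fingers, y is the line along which they close (so a half turn about z gives the same grasp; the last joint's range is limited). The gripper opens to 88 mm and grips with 3 to 60 N. Pads are 20 mm wide; open, the fingers measure 115 mm over their backs; the gripper's body (75 mm by 178 mm) begins 61 mm behind the grasp point.
Start: joints at [-1.168, 0.423, 1.63, -0, 1.089, -0.019], TCP at [255.892, -570.196, 188.975] pointing down, gripper open.
Joint ranges: [-3, 3], [-0.9, 2.11], [0.09, 2.58], [-1.31, 4.45], [0.11, 2.69], [-2.54, 2.54]. Speed limits (rad/s): [2.39, 2.39, 3.01, 3.14, 3.14, 3.14].

INTERFACE

Orientations are given as a rotation vector (axis times angle).
In Python, from workcell import get_obs, get_image, close_job, pinch_z gives the robot as it stands.
- The arm moves only by the tool jog_arm, never from a script. Its argument "commands" is a list of rows, each a list of 3 entries, a list of its own where there are three numbers: the gripper command: -1 is shut, 1 is fully open, values between are in proportion, then the shift along the tool's x, y, z as a fraction of full scale, then the turn, a rotation vector about the tool's x, y, z as a fraction of full scale. In form: [[gripper, [tx, ty, tz], [rx, ry, rz]], ...]. A call has 1 to 10 rows; each row shifts and turns the commanded pose from where the row before left it, along the tool's axes as they then stand; what a row does not reach is not made up. Full scale, the value 1, is 0.1 m for a shift and 45 degrees for a turn. A row lasts 1/10 s, in which the tool goes at most 50 mm and 8.59 degrees, less where a joint would pass 70% of its speed; a pose out of reach is approached as far as the arm can. A call with a number of a shift or a turn outside -1 to 1 is refused whole. A call with a gripper value outside its range is refused whole. The fingers move at their own pace and stop on an object; the grip force is fixed at half the most. Time passes only in rows, so rows that do not move let the fingers close. It gives the time, the measured TCP pose, the force, the opening and the grip force at its end, in the units of the state.
- get_obs(): the state, without advancing time (a new reading comes with each control period).
- get_image(name): name is "side" or "top"; returns a dict with "image" (384x512x3 uint8, blue, green, red), "z_map" (384x512 float32, mm along the optical axis (not along the pixel's ray), 0 where there is no reading), "intrinsics" (3x3 intrinsics, pixels), "k1" (the pictures are not rectified: a ray, as slopes to the right and down, at radius r is drawn at 1 + k1 r^2 times it, then the intrinsics apply), "eye" and "orientation" of the camera in the world. Camera axes: x right, y down, z forward; pixel columns grow to the right and rows downward; lengths in mm; the calibration is good to about 2 mm. A picture is of the moment at which its call begins.
- close_job(): hands the job in; it is judged then, once.
The state is a dict: "t": time; "qpos": joint angles; "qvel": joint speeds; "joint_torque": joint torques, N m; "ee_pos": TCP position; "orientation": TCP orientation; "ft_force": force on the tool from outside, world axes, zero at the start; "moment": the same for the moment, N m; "width": finger opening in mm; "grasp_force": force on a finger pad.
Only numpy, scipy, OpenCV 4.12 (cv2) and the standard library are available. Lean on these libraries where they do the work, as an engineer would, in place of code of your own. Each camera call takes 0.05 s, during which the arm holds its last target. There are 200 camera calls.

## Working session

There is one attempt and no reset: what is moved stays moved. The work goes in short steps, Python scripts to look and compute and a tool call to move; the robot and the scene stay as the last step left them, time stands still between calls to the robot, and variables do not carry over. Pictures are saved under pics/ and viewed, at most 10 in all, crops included, and the job is handed in when it is done.

Besides the shell and the picture viewer there is one more tool, called after "Call:" as name([rows], argument=value, ...), one row to a line, values as JSON. jog_arm: Moves the arm, as the interface text tells. Its arguments: {"type":"object","properties":{"commands":{"type":"array","items":{"type":"array"}}},"required":["commands"]}

```bash
mkdir -p pics; ls; cat > h.py <<'E'
import numpy as np, cv2
from scipy.spatial.transform import Rotation as R
from workcell import get_obs, get_image, close_job, pinch_z
def rot(o):
    o=np.array(o,float)
    if o.shape==(3,3): return o
    return (R.from_rotvec(o) if o.size==3 else R.from_quat(o)).as_matrix()
def rays(d,uv):
    K=d["intrinsics"]; D=np.array([d["k1"],0,0,0],float)
    p=cv2.undistortPoints(np.array(uv,float).reshape(-1,1,2),np.array(K,float),D)[:,0]
    return p
def pts(d,uv):   # by depth
    uv=np.array(uv).reshape(-1,2); p=rays(d,uv); z=d["z_map"][uv[:,1].astype(int),uv[:,0].astype(int)]
    return (np.c_[p,np.ones(len(p))]*z[:,None])@rot(d["orientation"]).T+np.array(d["eye"])
def plane(d,uv,h):
    p=rays(d,uv); v=np.c_[p,np.ones(len(p))]@rot(d["orientation"]).T; e=np.array(d["eye"])
    return e+v*((h-e[2])/v[:,2])[:,None]
def cloud(d):
    v,u=np.mgrid[0:384,0:512]; return pts(d,np.c_[u.ravel(),v.ravel()]).reshape(384,512,3)
E
python3 - <<'E'
from h import *
for n in("side","top"):
    d=get_image(n); cv2.imwrite(f"pics/{n}0.png",d["image"]); print(n,d["eye"],d["orientation"],d["intrinsics"],d["k1"])
o=get_obs(); print(o["t"],o["ee_pos"],o["orientation"],o["width"],o["ft_force"],pinch_z)
E
```

```text
pics
side [461.49438203 727.09216209 815.8851982 ] [-0.11594578  2.87937302 -1.18862931] [[360.42542658   0.         259.77042174]
 [  0.         360.42542658 191.02844162]
 [  0.           0.           1.        ]] -0.07148350718266548
top [ 315.46945435  -14.98469836 1183.96443198] [-2.09552924  2.1579521  -0.18912878] [[394.61459015   0.         261.9107953 ]
 [  0.         394.61459015 191.36899222]
 [  0.           0.           1.        ]] -0.09194379712568053
0.1 [ 255.71486286 -569.71481705  188.31650193] [-3.07072008e+00 -6.57398689e-01  3.58354051e-04] 87.95225273465516 [0.14471824 1.13707624 0.01656949] 18.700000000000003
```

View pics/side0.png

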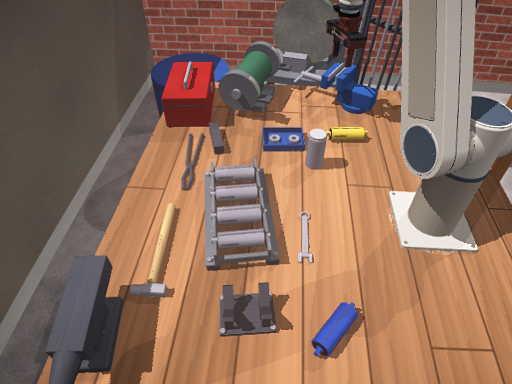

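View pics/top0.png

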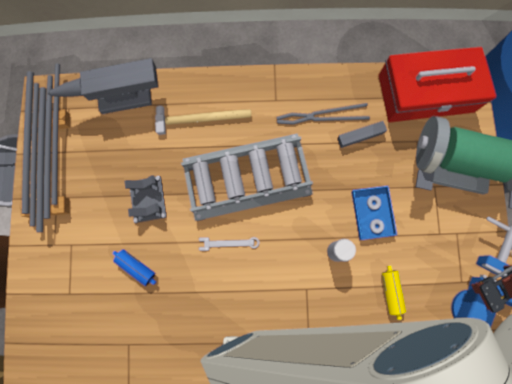

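Side view: the track holds four grey rollers at px (240,173), (238,193), (240,215) and (240,240), with the V stand at (248,308). Top view: the rollers are at (288,162), (260,166), (232,171) and (204,182), with the stand at (147,199).

Candidates for "roller": the four grey ones in the track, the blue one (top 134,267) and the yellow one (top 394,292). The description rules out blue and yellow, so I choose the four grey ones in the track. Next I measure them.

```bash
cat > m.py <<'E'
from h import *
def scene(tag):
    T=get_image("top");S=get_image("side")
    return T,S
if __name__=="__main__":
    T,S=scene(0)
    for n,d,tr,st in(("top",T,(178,130,318,222),(120,170,172,228)),("side",S,(198,150,285,275),(212,275,285,342))):
        c=cloud(d)
        P=c[tr[1]:tr[3],tr[0]:tr[2]].reshape(-1,3)
        B=P[P[:,2]<12]; print(n,"bench z",np.median(B[:,2]))
        Q=P[(P[:,2]>40)&(P[:,2]<100)]
        (cx,cy),(w,h),a=cv2.minAreaRect(Q[:,:2].astype(np.float32)); print(" track rect",cx,cy,w,h,a)
        # roller tops
        rt=c[:,:,2]; m=np.zeros(rt.shape,np.uint8); m[tr[1]:tr[3],tr[0]:tr[2]]=((rt>75.5)&(rt<100))[tr[1]:tr[3],tr[0]:tr[2]]
        k,l,s,ce=cv2.connectedComponentsWithStats(m)
        for i in range(1,k):
            if s[i,4]<25: continue
            q=c[l==i]; (x,y),(w,h),a=cv2.minAreaRect(q[:,:2].astype(np.float32)); print("  blob px",ce[i].round(),s[i,4],"c",round(x),round(y),"wh",round(w),round(h),round(a,1),"z50,95",np.percentile(q[:,2],[50,95]).round(1))
        P=c[st[1]:st[3],st[0]:st[2]].reshape(-1,3)
        for lo,hi in((4,16),(30,90),(60,90)):
            Q=P[(P[:,2]>lo)&(P[:,2]<hi)]
            (cx,cy),(w,h),a=cv2.minAreaRect(Q[:,:2].astype(np.float32)); print(" stand",lo,"rect",round(cx,1),round(cy,1),round(w),round(h),round(a,1),"zmax",np.percentile(Q[:,2],98).round(1))
    big=cv2.resize(T["image"][120:240,110:330],None,fx=3.6,fy=3.6,interpolation=cv2.INTER_CUBIC); cv2.imwrite("pics/crop1.png",big)
E
python3 m.py
```

```text
top bench z 0.4521179705045597
 track rect 572.6666870117188 28.235687255859375 155.2206573486328 359.22113037109375 11.027730941772461
  blob px [289. 163.] 485 c 596 -95 wh 122 40 9.6 z50,95 [80.9 85.6]
  blob px [260. 169.] 476 c 581 -12 wh 122 38 11.6 z50,95 [80.6 85.4]
  blob px [231. 176.] 521 c 564 71 wh 122 40 11.0 z50,95 [81.8 86.2]
  blob px [203. 182.] 382 c 548 153 wh 122 32 10.6 z50,95 [79.1 83.6]
 stand 4 rect 521.1 340.3 180 160 1.9 zmax 15.2
 stand 30 rect 514.8 334.0 110 90 9.7 zmax 74.2
 stand 60 rect 514.4 334.6 110 90 9.0 zmax 75.3
side bench z -0.18515145636860098
 track rect 577.0062866210938 29.094223022460938 155.3362579345703 362.7214050292969 11.024890899658203
  blob px [234. 169.] 267 c 602 -92 wh 121 36 10.7 z50,95 [79.8 82.9]
  blob px [236. 189.] 304 c 585 -9 wh 120 33 11.3 z50,95 [79.5 82.1]
  blob px [238. 210.] 416 c 568 74 wh 122 37 11.4 z50,95 [80.8 83.7]
  blob px [240. 234.] 408 c 553 156 wh 119 34 9.2 z50,95 [79.4 82.6]
 stand 4 rect 509.4 311.4 153 148 8.6 zmax 14.9
 stand 30 rect 518.5 336.1 107 90 9.7 zmax 73.5
 stand 60 rect 518.5 336.1 107 90 9.7 zmax 74.5
```

View pics/crop1.png

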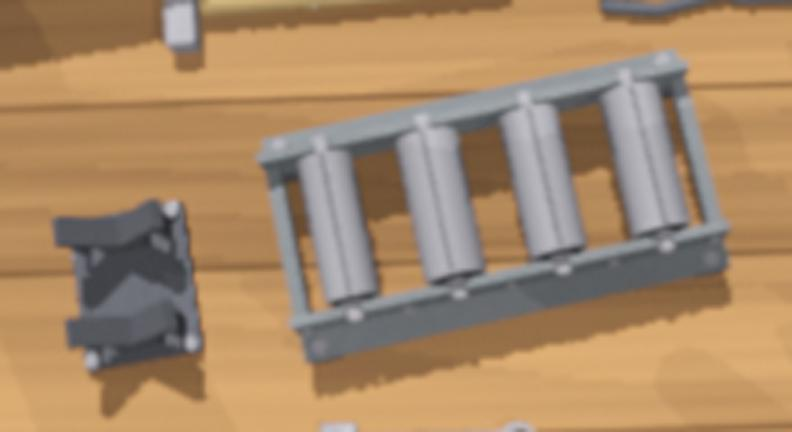

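The crop (px/3.6) shows four grey rollers lying in the track with axles in the slots, the far-left one at crop (338,225), and the empty V stand at (130,285). The track mid is at about (575,29) with yaw 11.0°, and the stand is at about (516.5,335) with yaw 9.7°. I now turn the tool to align with the track, shut the fingers and travel to roller 1.

Call:
jog_arm([
  [-1, [0, 0, 0], [0, 0, 0.147]],
  [-1, [0, 0, 0], [0, 0, 0.147]],
  [-1, [0.35, -0.33, 0], [0, 0, 0]],
  [-1, [0.35, -0.33, 0], [0, 0, 0]],
  [-1, [0.35, -0.33, 0], [0, 0, 0]],
  [-1, [0.35, -0.33, 0], [0, 0, 0]],
  [-1, [0.35, -0.33, 0], [0, 0, 0]],
  [-1, [0.35, -0.33, 0], [0, 0, 0]],
  [-1, [0.35, -0.33, 0], [0, 0, 0]],
  [-1, [0.35, -0.33, 0], [0, 0, 0]],
])

```text
t: 1.2
ee_pos: [481.5, -256.1, 189.0]
orientation: [3.127, 0.299, 0.0]
ft_force: [0.2, -0.7, -0.3]
width: 11.0
grasp_force: 0.0
```

```bash
cat > w.py <<'E'
from h import *
import sys
# offsets to the target points in the track frame, from the measured pose
M=np.array([574.8,28.7]);a=np.radians(11.03);X=np.array([np.cos(a),np.sin(a)]);Y=np.array([-X[1],X[0]])
o=get_obs();p=np.array(o["ee_pos"]);r=rot(o["orientation"]);d=p[:2]-M
print("t",o["t"],"pos",p.round(1),"track x,y",(d@X).round(1),(d@Y).round(1),"F",np.round(o["ft_force"],2),"yaw",np.degrees(np.arctan2(r[1,0],r[0,0])).round(2),"tilt",r[:,2].round(3),"w",round(o["width"],1),"gf",round(o["grasp_force"],1))
E
python3 w.py
```

```text
t 1.2 pos [ 481.5 -256.1  189. ] track x,y -146.1 -261.7 F [ 0.23 -0.73 -0.31] yaw 10.93 tilt [ 0. -0. -1.] w 11.0 gf 0.0
```

Call:
jog_arm([
  [-1, [0.292, -0.244, 0.1], [0, 0, 0]],
  [-1, [0.292, -0.244, 0.1], [0, 0, 0]],
  [-1, [0.292, -0.244, 0.1], [0, 0, 0]],
  [-1, [0.292, -0.244, 0.15], [0, 0, 0]],
  [-1, [0.292, -0.244, 0.15], [0, 0, 0]],
  [-1, [0, 0, 0.2], [0, 0, 0]],
  [-1, [0, 0, 0.1], [0, 0, 0]],
  [-1, [0, 0, 0.06], [0, 0, 0]],
  [-1, [0, 0, 0], [0, 0, 0]],
])

```text
t: 2.1
ee_pos: [600.0, -110.9, 92.4]
orientation: [-3.127, -0.298, 0.002]
ft_force: [-0.1, -0.9, 0.3]
width: 0.5
grasp_force: 0.0
```

```bash
python3 w.py; python3 - <<'E'
from h import *
d=get_image("side"); im=d["image"][140:290,180:300]; cv2.imwrite("pics/s1.png",cv2.resize(im,None,fx=4,fy=4,interpolation=cv2.INTER_CUBIC))
E
```

```text
t 2.1 pos [ 600.  -110.9   92.4] track x,y -2.0 -141.9 F [-0.14 -0.88  0.3 ] yaw 10.88 tilt [-0.002  0.    -1.   ] w 0.5 gf 0.0
```

View pics/s1.png

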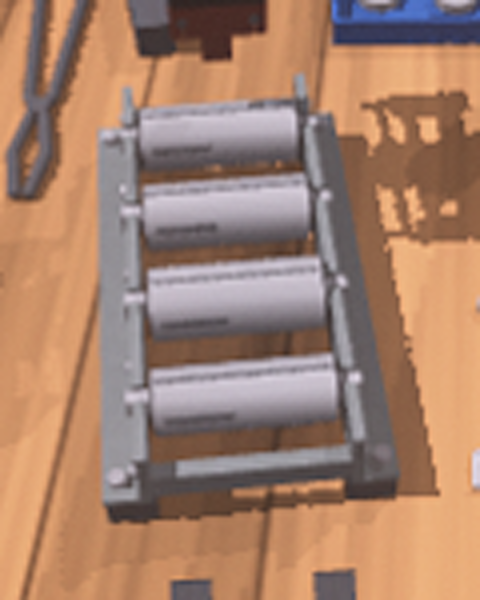

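```bash
python3 - <<'E'
from h import *
d=get_image("side"); t=get_image("top")
for n,d in(("side",d),("top",t)):
    Rm=rot(d["orientation"]); 
    for P in ([600,-110.9,92.4],[600,-110.9,153]):
        q,_=cv2.projectPoints((Rm.T@(np.array(P)-d["eye"])).reshape(1,3),np.zeros(3),np.zeros(3),np.array(d["intrinsics"]),np.array([d["k1"],0,0,0.])); print(n,q.ravel().round())
cv2.imwrite("pics/s2.png",np.vstack([d["image"][60:300,130:380]]+[]))
s=get_image("side")["image"][30:270,130:380]
cv2.imwrite("pics/s2.png",cv2.resize(np.hstack([s,t["image"][60:300,160:410]]),None,fx=1.6,fy=1.6))
E
```

```text
side [235. 162.]
side [234. 146.]
top [294. 160.]
top [296. 155.]
```

View pics/s2.png

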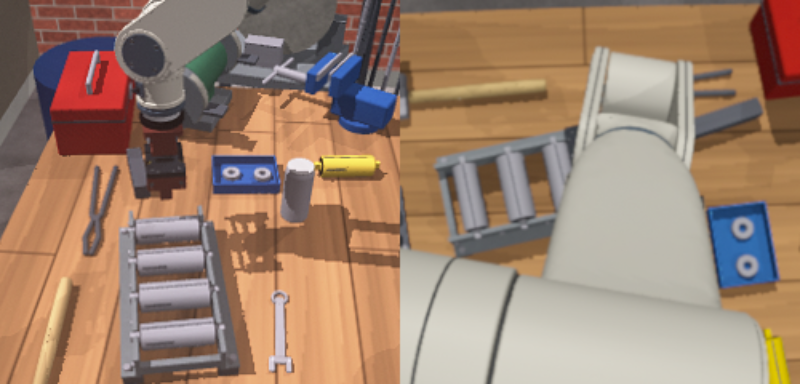

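The gripper body hides the fingers over the far roller, but the kinematics agree with the projection. I descend in small steps to find the roller top.

Call:
jog_arm([
  [-1, [0.01, -0.05, 0.05], [0, 0, 0]],
  [-1, [0, 0, 0.02], [0, 0, 0]],
  [-1, [0, 0, 0], [0, 0, 0]],
])

```text
t: 2.6
ee_pos: [600.6, -105.0, 85.7]
orientation: [-3.127, -0.3, 0.001]
ft_force: [0.6, 0.3, -0.0]
width: 0.3
grasp_force: 0.0
```

Call:
jog_arm([
  [-1, [0, 0, 0.01], [0, 0, 0]],
  [-1, [0, 0, 0], [0, 0, 0]],
])

```text
t: 2.8
ee_pos: [600.9, -105.2, 84.9]
orientation: [-3.127, -0.3, 0.0]
ft_force: [-0.7, 0.3, 0.8]
width: 0.5
grasp_force: 0.0
```

Call:
jog_arm([
  [-1, [0, 0, 0.01], [0, 0, 0]],
  [-1, [0, 0, 0], [0, 0, 0]],
])

```text
t: 3.0
ee_pos: [600.9, -105.3, 83.9]
orientation: [-3.127, -0.299, 0.0]
ft_force: [0.3, -0.3, 0.5]
width: 0.6
grasp_force: 0.0
```

Call:
jog_arm([
  [-1, [0, 0, 0.006], [0, 0, 0]],
  [-1, [0, 0, 0], [0, 0, 0]],
])

```text
t: 3.2
ee_pos: [600.9, -105.3, 83.3]
orientation: [-3.127, -0.299, 0.0]
ft_force: [0.4, 0.1, 0.1]
width: 0.6
grasp_force: 0.0
```

Call:
jog_arm([
  [-1, [0, 0, 0.005], [0, 0, 0]],
  [-1, [0, 0, 0], [0, 0, 0]],
])

```text
t: 3.4
ee_pos: [600.9, -105.3, 82.8]
orientation: [-3.127, -0.299, 0.0]
ft_force: [0.2, -0.3, -0.3]
width: 0.6
grasp_force: 0.0
```

Call:
jog_arm([
  [-1, [0, 0, 0.005], [0, 0, 0]],
  [-1, [0, 0, 0], [0, 0, 0]],
])

```text
t: 3.6
ee_pos: [600.9, -105.3, 82.3]
orientation: [-3.127, -0.299, 0.0]
ft_force: [-0.4, 1.2, -0.3]
width: 0.6
grasp_force: 0.0
```

Call:
jog_arm([
  [-1, [0, 0, 0.005], [0, 0, 0]],
  [-1, [0, 0, 0], [0, 0, 0]],
])

```text
t: 3.8
ee_pos: [600.9, -105.3, 81.8]
orientation: [-3.127, -0.299, 0.0]
ft_force: [0.8, -0.5, 0.5]
width: 0.6
grasp_force: 0.0
```

Call:
jog_arm([
  [-1, [0, 0, 0.005], [0, 0, 0]],
  [-1, [0, 0, 0], [0, 0, 0]],
])

```text
t: 4.0
ee_pos: [600.9, -105.3, 81.3]
orientation: [-3.127, -0.299, 0.0]
ft_force: [-0.2, 0.8, -0.2]
width: 0.4
grasp_force: 0.0
```

Call:
jog_arm([
  [-1, [0, 0, 0.005], [0, 0, 0]],
  [-1, [0, 0, 0], [0, 0, 0]],
])

```text
t: 4.2
ee_pos: [600.9, -105.3, 80.8]
orientation: [-3.127, -0.299, 0.0]
ft_force: [-0.5, -0.3, 0.7]
width: 0.4
grasp_force: 0.0
```

Call:
jog_arm([
  [-1, [0, 0, 0.005], [0, 0, 0]],
  [-1, [0, 0, 0], [0, 0, 0]],
])

```text
t: 4.4
ee_pos: [600.9, -105.3, 80.3]
orientation: [-3.127, -0.299, 0.0]
ft_force: [-0.2, 0.3, 0.2]
width: 0.6
grasp_force: 0.0
```

```bash
python3 - <<'E'
from h import *
# roller profile in track frame: fit circle axis (y0, z0, r) from side cloud and top cloud away from gripper
M=np.array([574.8,28.7]);a=np.radians(11.03);X=np.array([np.cos(a),np.sin(a)]);Y=np.array([-X[1],X[0]])
from scipy.optimize import least_squares
for n in("side","top"):
    d=get_image(n); c=cloud(d).reshape(-1,3); x=(c[:,:2]-M)@X; y=(c[:,:2]-M)@Y
    for y0 in(-127.5,-42.5,42.5,127.5):
        s=(abs(x)<50)&(abs(y-y0)<30)&(c[:,2]>64)&(c[:,2]<90)
        if s.sum()<60: continue
        f=least_squares(lambda p:np.hypot(y[s]-p[0],c[s,2]-p[1])-p[2],[y0,58,24],loss="soft_l1")
        print(n,y0,f.x.round(1),"top",(f.x[1]+f.x[2]).round(1),"zmax98",np.percentile(c[s,2],98).round(1),s.sum())
    s=(abs(abs(x)-69)<3)&(abs(y)<160)&(c[:,2]>55)&(c[:,2]<80);print("rail",np.percentile(c[s,2],[50,80,95]).round(1))
E
```

```text
side -127.5 [-126.4   56.2   25.1] top 81.3 zmax98 82.7 372
side -42.5 [-41.3  57.   24. ] top 80.9 zmax98 82.8 417
side 42.5 [43.6 57.4 25. ] top 82.4 zmax98 84.0 511
side 127.5 [126.5  58.4  22.6] top 81.0 zmax98 82.9 543
rail [68.9 70.6 72.3]
top -42.5 [-41.6  58.6  23.9] top 82.4 zmax98 85.3 293
top 42.5 [43.4 58.7 25.3] top 84.1 zmax98 86.7 581
top 127.5 [126.5  59.   21.7] top 80.6 zmax98 83.4 488
rail [69.8 71.8 73.7]
```

The tip is thin, so it lies beside the crown here. I rise, go to the crown and press there.

Call:
jog_arm([
  [-1, [0, 0, -0.04], [0, 0, 0]],
  [-1, [0, -0.095, 0], [0, 0, 0]],
  [-1, [0, 0, 0.01], [0, 0, 0]],
  [-1, [0, 0, 0], [0, 0, 0]],
])

```text
t: 4.9
ee_pos: [599.0, -95.5, 83.3]
orientation: [-3.127, -0.3, 0.0]
ft_force: [-0.4, 0.9, 0.1]
width: 0.5
grasp_force: 0.0
```

Call:
jog_arm([
  [-1, [0, 0, 0.007], [0, 0, 0]],
  [-1, [0, 0, 0], [0, 0, 0]],
])

```text
t: 5.1
ee_pos: [599.1, -96.0, 82.5]
orientation: [-3.127, -0.299, 0.0]
ft_force: [-0.3, -0.9, -0.2]
width: 0.6
grasp_force: 0.0
```

Call:
jog_arm([
  [-1, [0, 0, 0.005], [0, 0, 0]],
  [-1, [0, 0, 0], [0, 0, 0]],
])

```text
t: 5.3
ee_pos: [599.1, -96.1, 82.1]
orientation: [-3.127, -0.299, 0.0]
ft_force: [-0.2, -0.4, 0.3]
width: 0.2
grasp_force: 0.0
```

Call:
jog_arm([
  [-1, [0, 0, 0.004], [0, 0, 0]],
  [-1, [0, 0, 0], [0, 0, 0]],
])

```text
t: 5.5
ee_pos: [599.1, -96.0, 81.7]
orientation: [-3.127, -0.299, 0.0]
ft_force: [0.0, -0.2, -0.6]
width: 0.4
grasp_force: 0.0
```

Call:
jog_arm([
  [-1, [0, 0, 0.004], [0, 0, 0]],
  [-1, [0, 0, 0], [0, 0, 0]],
])

```text
t: 5.7
ee_pos: [599.1, -96.0, 81.3]
orientation: [-3.127, -0.299, 0.0]
ft_force: [-0.3, 0.5, 0.2]
width: 0.2
grasp_force: 0.0
```

Call:
jog_arm([
  [-1, [0, 0, 0.004], [0, 0, 0]],
  [-1, [0, 0, 0], [0, 0, 0]],
])

```text
t: 5.9
ee_pos: [599.1, -96.0, 80.9]
orientation: [-3.127, -0.299, 0.0]
ft_force: [0.3, 0.0, 0.1]
width: 0.6
grasp_force: 0.0
```

Call:
jog_arm([
  [-1, [0, 0, 0.004], [0, 0, 0]],
  [-1, [0, 0, 0], [0, 0, 0]],
])

```text
t: 6.1
ee_pos: [599.1, -96.0, 80.5]
orientation: [-3.127, -0.299, 0.0]
ft_force: [0.1, -0.2, 0.1]
width: 0.4
grasp_force: 0.0
```

Call:
jog_arm([
  [-1, [0, 0, 0.004], [0, 0, 0]],
  [-1, [0, 0, 0], [0, 0, 0]],
])

```text
t: 6.3
ee_pos: [599.1, -95.9, 80.1]
orientation: [-3.127, -0.299, 0.0]
ft_force: [-0.8, -0.3, -0.2]
width: 0.3
grasp_force: 0.0
```

Call:
jog_arm([
  [-1, [0, 0, 0.004], [0, 0, 0]],
  [-1, [0, 0, 0], [0, 0, 0]],
])

```text
t: 6.5
ee_pos: [599.1, -95.9, 79.7]
orientation: [-3.127, -0.299, 0.0]
ft_force: [0.2, -0.0, 0.7]
width: 0.5
grasp_force: 0.0
```

```bash
python3 - <<'E'
from h import *
d=get_image("side"); c=cloud(d)
M=np.array([574.8,28.7]);a=np.radians(11.03);X=np.array([np.cos(a),np.sin(a)]);Y=np.array([-X[1],X[0]])
P=c.reshape(-1,3); x=(P[:,:2]-M)@X; y=(P[:,:2]-M)@Y
s=(abs(x)<16)&(abs(y+127)<120)&(P[:,2]>86)&(P[:,2]<260)
for lo in range(86,260,8):
    q=s&(P[:,2]>=lo)&(P[:,2]<lo+8)
    if q.sum(): print(lo,q.sum(),"x",x[q].min().round(),x[q].max().round(),"y",np.percentile(y[q],[2,50,98]).round())
cv2.imwrite("pics/s3.png",cv2.resize(d["image"][110:220,190:290],None,fx=6,fy=5,interpolation=cv2.INTER_CUBIC))
E
```

```text
110 7 x -8.0 13.0 y [-119. -118. -116.]
118 16 x -8.0 13.0 y [-121. -117. -116.]
126 17 x -9.0 12.0 y [-121. -118. -114.]
190 18 x -14.0 15.0 y [-48. -46. -45.]
198 27 x -15.0 15.0 y [-48. -46. -43.]
206 21 x -15.0 15.0 y [-47. -45. -43.]
214 18 x -15.0 15.0 y [-41. -40. -38.]
222 31 x -15.0 15.0 y [-82. -38. -36.]
230 153 x -16.0 16.0 y [-87. -57. -36.]
238 34 x -16.0 16.0 y [-88. -86. -45.]
246 29 x -14.0 16.0 y [-88. -86. -83.]
254 23 x -14.0 15.0 y [-89. -86. -83.]
```

View pics/s3.png

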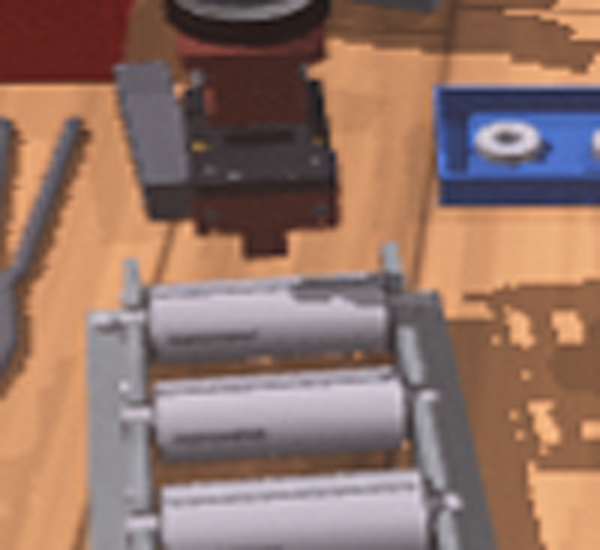

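The side depth shows the finger bottom at z≈108 at crop (265,255), with wood visible between it and roller 1, while the state claims 80. The true tip is therefore about 27 mm higher than the state says. I go down with the cameras and touch as reference.

Call:
jog_arm([
  [-1, [0, 0, 0.06], [0, 0, 0]],
  [-1, [0, 0, 0.06], [0, 0, 0]],
  [-1, [0, 0, 0.02], [0, 0, 0]],
  [-1, [0, 0, 0], [0, 0, 0]],
])

```text
t: 6.95
ee_pos: [598.7, -95.8, 65.0]
orientation: [-3.127, -0.299, 0.002]
ft_force: [0.5, -0.1, -0.1]
width: 0.2
grasp_force: 0.0
```

```bash
cat > tip.py <<'E'
from h import *
d=get_image("side"); c=cloud(d)
M=np.array([574.8,28.7]);a=np.radians(11.03);X=np.array([np.cos(a),np.sin(a)]);Y=np.array([-X[1],X[0]])
o=get_obs();p=np.array(o["ee_pos"]);t=(p[:2]-M)
P=c.reshape(-1,3); x=(P[:,:2]-M)@X; y=(P[:,:2]-M)@Y
s=(abs(x-t@X)<20)&(y-t@Y<18)&(y-t@Y>4)&(P[:,2]>84)&(P[:,2]<160)
print("tcp z",p[2].round(1),"track",(t@X).round(1),(t@Y).round(1),"finger pts",s.sum(),"zmin..",np.sort(P[s,2])[:12].round(1),"x",np.percentile(x[s],[3,97]).round(1),"yface",np.median(y[s]).round(1),o["ft_force"].round(1),np.round(o["qpos"],3))
E
python3 tip.py
```

```text
tcp z 65.4 track -0.2 -126.9 finger pts 41 zmin.. [ 84.3  85.1  98.7  99.7 101.1 101.2 101.3 102.3 103.1 103.5 104.5 104.8] x [-7.9 13.2] yface -117.6 [ 0.7 -0.4 -0. ] [-0.178  0.557  1.746  0.     0.84   1.201]
```

Call:
jog_arm([
  [-1, [0, 0, 0.05], [0, 0, 0]],
  [-1, [0, 0, 0.02], [0, 0, 0]],
  [-1, [0, 0, 0], [0, 0, 0]],
])

```text
t: 7.3
ee_pos: [598.8, -95.9, 58.3]
orientation: [-3.127, -0.299, 0.001]
ft_force: [0.3, 0.5, -0.7]
width: 0.2
grasp_force: 0.0
```

Call:
jog_arm([
  [-1, [0, 0, 0.01], [0, 0, 0]],
  [-1, [0, 0, 0], [0, 0, 0]],
])

```text
t: 7.5
ee_pos: [599.1, -95.9, 57.7]
orientation: [-3.127, -0.299, 0.0]
ft_force: [0.1, 0.1, -0.2]
width: 0.8
grasp_force: 0.0
```

```bash
python3 tip.py
```

```text
tcp z 57.8 track 0.1 -127.0 finger pts 42 zmin.. [84.4 85.  86.1 90.6 92.  92.2 92.6 93.7 93.9 94.9 95.7 96. ] x [-7.6 13.6] yface -117.5 [-0.2  0.2 -0.8] [-0.178  0.568  1.748 -0.     0.825  1.201]
```

Call:
jog_arm([
  [-1, [0, 0, 0.02], [0, 0, 0]],
  [-1, [0, 0, 0], [0, 0, 0]],
])

```text
t: 7.75
ee_pos: [599.0, -95.9, 55.6]
orientation: [-3.127, -0.299, 0.0]
ft_force: [0.1, -0.8, -1.0]
width: 0.7
grasp_force: 0.0
```

Call:
jog_arm([
  [-1, [0, 0, 0.01], [0, 0, 0]],
  [-1, [0, 0, 0], [0, 0, 0]],
])

```text
t: 7.95
ee_pos: [599.1, -95.9, 54.6]
orientation: [-3.127, -0.299, 0.0]
ft_force: [-0.0, -0.0, 0.4]
width: 0.6
grasp_force: 0.0
```

Call:
jog_arm([
  [-1, [0, 0, 0.007], [0, 0, 0]],
  [-1, [0, 0, 0], [0, 0, 0]],
])

```text
t: 8.15
ee_pos: [599.1, -95.9, 54.0]
orientation: [-3.127, -0.299, 0.0]
ft_force: [-0.6, -0.5, 0.3]
width: 0.5
grasp_force: 0.0
```

Call:
jog_arm([
  [-1, [0, 0, 0.005], [0, 0, 0]],
  [-1, [0, 0, 0], [0, 0, 0]],
])

```text
t: 8.35
ee_pos: [599.1, -96.0, 53.5]
orientation: [-3.127, -0.299, 0.0]
ft_force: [0.5, -0.6, -0.0]
width: 0.3
grasp_force: 0.0
```

Call:
jog_arm([
  [-1, [0, 0, 0.005], [0, 0, 0]],
  [-1, [0, 0, 0], [0, 0, 0]],
])

```text
t: 8.55
ee_pos: [599.1, -96.0, 53.0]
orientation: [-3.127, -0.299, 0.0]
ft_force: [-0.2, -0.2, 0.6]
width: 0.3
grasp_force: 0.0
```

Call:
jog_arm([
  [-1, [0, 0, 0.005], [0, 0, 0]],
  [-1, [0, 0, 0], [0, 0, 0]],
])

```text
t: 8.75
ee_pos: [599.1, -95.9, 52.5]
orientation: [-3.127, -0.299, 0.0]
ft_force: [-0.1, 0.5, 0.1]
width: 0.4
grasp_force: 0.0
```

Call:
jog_arm([
  [-1, [0, 0, 0.005], [0, 0, 0]],
  [-1, [0, 0, 0], [0, 0, 0]],
])

```text
t: 8.95
ee_pos: [599.1, -96.0, 52.0]
orientation: [-3.127, -0.299, 0.0]
ft_force: [-0.6, -0.8, -0.1]
width: 0.4
grasp_force: 0.0
```

```bash
python3 tip.py
```

```text
tcp z 52.1 track 0.0 -127.0 finger pts 30 zmin.. [88.3 88.4 88.5 89.3 90.1 90.3 91.4 91.5 91.6 91.6 91.8 93.3] x [-7.2 13.6] yface -117.2 [ 0.1 -0.7 -1.7] [-0.178  0.577  1.75   0.     0.815  1.201]
```

Call:
jog_arm([
  [-1, [0, 0, 0.005], [0, 0, 0]],
  [-1, [0, 0, 0], [0, 0, 0]],
])

```text
t: 9.2
ee_pos: [599.1, -96.0, 51.5]
orientation: [-3.127, -0.299, 0.0]
ft_force: [0.3, -0.0, -0.1]
width: 0.3
grasp_force: 0.0
```

Call:
jog_arm([
  [-1, [0, 0, 0.005], [0, 0, 0]],
  [-1, [0, 0, 0], [0, 0, 0]],
])

```text
t: 9.4
ee_pos: [599.1, -95.9, 51.0]
orientation: [-3.127, -0.299, 0.0]
ft_force: [0.6, 0.8, -0.2]
width: 0.0
grasp_force: 0.0
```

Call:
jog_arm([
  [-1, [0, 0, 0.005], [0, 0, 0]],
  [-1, [0, 0, 0], [0, 0, 0]],
])

```text
t: 9.6
ee_pos: [599.1, -95.9, 50.5]
orientation: [-3.127, -0.299, 0.0]
ft_force: [0.5, 0.3, -0.3]
width: 0.5
grasp_force: 0.0
```

Call:
jog_arm([
  [-1, [0, 0, 0.005], [0, 0, 0]],
  [-1, [0, 0, 0], [0, 0, 0]],
])

```text
t: 9.8
ee_pos: [599.1, -96.0, 50.0]
orientation: [-3.127, -0.299, 0.0]
ft_force: [0.0, 0.8, -0.3]
width: 0.4
grasp_force: 0.0
```

```bash
cat > col.py <<'E'
from h import *
d=get_image("side"); c=cloud(d)
M=np.array([574.8,28.7]);a=np.radians(11.03);X=np.array([np.cos(a),np.sin(a)]);Y=np.array([-X[1],X[0]])
P=c-np.r_[M,0]; x=P[:,:,:2]@X; y=P[:,:,:2]@Y
u=235
for v in range(140,186,2): print(v,x[v,u].round(),y[v,u].round(),c[v,u,2].round(1),d["image"][v,u], "| u=222:",y[v,222].round(),c[v,222,2].round(1))
E
python3 col.py
```

```text
140 -4.0 -88.0 216.5 [36 40 69] | u=222: -130.0 188.0
142 -4.0 -85.0 212.0 [36 41 71] | u=222: -122.0 186.2
144 -4.0 -84.0 205.9 [54 53 59] | u=222: -111.0 187.7
146 -3.0 -80.0 201.8 [38 40 50] | u=222: -102.0 187.7
148 -2.0 -66.0 205.8 [60 58 65] | u=222: -100.0 182.1
150 -2.0 -57.0 206.0 [62 59 65] | u=222: -60.0 206.5
152 -1.0 -47.0 207.6 [63 59 66] | u=222: -53.0 205.5
154 -1.0 -39.0 207.4 [54 53 61] | u=222: -45.0 205.3
156 -0.0 -37.0 201.9 [38 40 48] | u=222: -40.0 202.4
158 -0.0 -38.0 193.9 [39 43 73] | u=222: -38.0 197.0
160 0.0 -43.0 183.0 [40 44 71] | u=222: -39.0 189.1
162 0.0 -45.0 173.8 [40 44 73] | u=222: -259.0 -3.8
164 1.0 -45.0 166.8 [40 44 71] | u=222: -246.0 -2.0
166 -1.0 -118.0 96.1 [40 46 72] | u=222: -234.0 -0.8
168 -1.0 -116.0 89.6 [52 53 75] | u=222: -130.0 81.1
170 -1.0 -119.0 79.2 [155 145 153] | u=222: -121.0 81.3
172 -0.0 -114.0 75.4 [185 174 182] | u=222: -116.0 77.2
174 0.0 -108.0 72.6 [168 158 166] | u=222: -111.0 73.3
176 1.0 -104.0 68.0 [136 127 135] | u=222: -106.0 69.8
178 1.0 -102.0 61.1 [101  96 105] | u=222: -102.0 65.5
180 2.0 -102.0 53.5 [80 75 82] | u=222: -103.0 55.9
182 1.0 -150.0 -1.3 [ 63  84 118] | u=222: -105.0 45.9
184 1.0 -140.0 -0.4 [ 85  97 124] | u=222: -149.0 -4.4
```

Call:
jog_arm([
  [-1, [0, 0, 0.005], [0, 0, 0]],
  [-1, [0, 0, 0], [0, 0, 0]],
])

```text
t: 10.05
ee_pos: [599.1, -95.9, 49.5]
orientation: [-3.127, -0.299, 0.0]
ft_force: [-0.3, 0.8, 0.6]
width: -0.0
grasp_force: 0.0
```

Call:
jog_arm([
  [-1, [0, 0, 0.005], [0, 0, 0]],
  [-1, [0, 0, 0], [0, 0, 0]],
])

```text
t: 10.25
ee_pos: [599.2, -96.0, 49.3]
orientation: [3.127, 0.299, 0.0]
ft_force: [-1.0, -0.7, 1.8]
width: 0.8
grasp_force: 0.9
```

Call:
jog_arm([
  [-1, [0, 0, 0.005], [0, 0, 0]],
  [-1, [0, 0, 0], [0, 0, 0]],
])

```text
t: 10.45
ee_pos: [599.3, -96.1, 49.1]
orientation: [3.127, 0.299, 0.0]
ft_force: [-1.2, 0.2, 6.1]
width: 0.7
grasp_force: 2.9
```

Call:
jog_arm([
  [-1, [0, 0, 0.005], [0, 0, 0]],
  [-1, [0, 0, 0], [0, 0, 0]],
])

```text
t: 10.65
ee_pos: [599.3, -96.2, 49.0]
orientation: [3.127, 0.299, 0.001]
ft_force: [-3.5, -1.0, 8.5]
width: 1.0
grasp_force: 4.6
```

Contact comes at state z≈49.4, so the true tip is about 33 mm above the reading, at ~8 N/mm. Now the draw stroke on roller 1.

Call:
jog_arm([
  [-1, [0, 0, -0.02], [0, 0, 0]],
  [-1, [0, 0.09, 0], [0, 0, 0]],
  [-1, [0, 0, 0.016], [0, 0, 0]],
  [-1, [0, 0, 0], [0, 0, 0]],
])

```text
t: 11.05
ee_pos: [601.3, -105.4, 48.5]
orientation: [3.127, 0.298, 0.001]
ft_force: [0.6, -1.2, 3.6]
width: 0.3
grasp_force: 1.7
```

Call:
jog_arm([
  [-1, [0, -0.1, 0], [0, 0, 0]],
])

```text
t: 11.15
ee_pos: [599.7, -95.9, 49.0]
orientation: [3.127, 0.297, 0.002]
ft_force: [0.1, -0.5, 9.7]
width: 0.4
grasp_force: 4.9
```

Call:
jog_arm([
  [-1, [0, -0.12, 0], [0, 0, 0]],
  [-1, [0, -0.12, -0.1], [0, 0, 0]],
  [-1, [0, 0, -0.15], [0, 0, 0]],
])

```text
t: 11.45
ee_pos: [592.8, -69.5, 73.2]
orientation: [-3.126, -0.302, 0.005]
ft_force: [0.6, -1.8, 0.3]
width: 0.5
grasp_force: 0.0
```

```bash
cat > marks.py <<'E'
from h import *
import sys
M=np.array([574.8,28.7]);a=np.radians(11.03);X=np.array([np.cos(a),np.sin(a)]);Y=np.array([-X[1],X[0]])
def strip(d,i,r=24.5):
    # unrolled roller surface seen by the side camera: rows = angle from crown toward +y, cols = x
    th=np.radians(np.arange(-20,66,3)); xs=np.linspace(-48,48,49); y0=-127.5+85*i+0.9
    P=np.array([[*(M+X*x+Y*(y0+r*np.sin(t))),57.5+r*np.cos(t)] for t in th for x in xs])
    Rm=rot(d["orientation"]); q,_=cv2.projectPoints((P-d["eye"])@Rm,np.zeros(3),np.zeros(3),np.array(d["intrinsics"]),np.array([d["k1"],0,0,0.]))
    q=q.reshape(len(th),len(xs),2).astype(np.float32)
    return cv2.remap(d["image"],q[...,0],q[...,1],cv2.INTER_LINEAR)
if __name__=="__main__":
    d1=get_image("side"); d2=get_image("side"); g=lambda m:cv2.cvtColor(m,cv2.COLOR_BGR2GRAY).astype(float)
    d0=dict(d1); d0["image"]=cv2.imread("pics/side0.png")
    for i in range(4):
        A,B,C=[g(strip(d,i)) for d in(d0,d1,d2)]
        print("roller",i+1,"diff vs start %.1f  between two frames %.1f"%(np.abs(A-B).mean(),np.abs(B-C).mean()))
    big=np.hstack([cv2.resize(np.vstack([np.vstack([strip(d,i),np.zeros((3,49,3),np.uint8)]) for i in range(4)]),None,fx=4.5,fy=4.5) for d in(d0,d1,d2)])
    cv2.imwrite(f"pics/marks{sys.argv[1]}.png",big)
E
python3 marks.py 1; python3 w.py
```

```text
roller 1 diff vs start 32.6  between two frames 17.6
roller 2 diff vs start 10.1  between two frames 0.8
roller 3 diff vs start 11.1  between two frames 0.6
roller 4 diff vs start 12.0  between two frames 0.6
t 11.55 pos [596.1 -71.1  76. ] track x,y 1.8 -102.0 F [ 0.91 -1.05  1.17] yaw 11.01 tilt [ 0.004 -0.001 -1.   ] w 0.3 gf 0.0
```

Roller 1 spins freely: sideways force was ≈0.5 N under 9.7 N of press, and it still coasts between frames. Roller 2 next, with a lighter press.

Call:
jog_arm([
  [-1, [-0.01, -0.255, 0], [0, 0, 0]],
  [-1, [0, -0.255, 0], [0, 0, 0]],
  [-1, [0, 0, 0.15], [0, 0, 0]],
  [-1, [0, 0, 0.08], [0, 0, 0]],
  [-1, [0, 0, 0], [0, 0, 0]],
])

```text
t: 12.05
ee_pos: [583.1, -22.2, 49.0]
orientation: [-3.127, -0.299, 0.003]
ft_force: [-0.3, -0.8, -0.1]
width: 0.2
grasp_force: 0.0
```

```bash
python3 w.py
```

```text
t 12.05 pos [583.1 -22.2  49. ] track x,y -1.6 -51.6 F [-0.34 -0.83 -0.08] yaw 10.92 tilt [-0.002 -0.    -1.   ] w 0.2 gf 0.0
```

Call:
jog_arm([
  [-1, [0, -0.01, 0], [0, 0, 0]],
  [-1, [0, 0, 0], [0, 0, 0]],
])

```text
t: 12.25
ee_pos: [583.8, -21.2, 50.5]
orientation: [3.127, 0.298, 0.0]
ft_force: [0.4, -0.9, 0.1]
width: 0.5
grasp_force: 0.0
```

Call:
jog_arm([
  [-1, [0, 0, 0.004], [0, 0, 0]],
  [-1, [0, 0, 0], [0, 0, 0]],
])

```text
t: 12.45
ee_pos: [583.7, -20.8, 50.3]
orientation: [3.127, 0.299, 0.001]
ft_force: [0.0, 0.1, -1.1]
width: 0.4
grasp_force: 0.0
```

Call:
jog_arm([
  [-1, [0, 0, 0.004], [0, 0, 0]],
  [-1, [0, 0, 0], [0, 0, 0]],
])

```text
t: 12.65
ee_pos: [583.6, -20.6, 49.7]
orientation: [3.127, 0.299, 0.0]
ft_force: [-0.3, 0.0, 0.3]
width: 0.2
grasp_force: 0.0
```

Call:
jog_arm([
  [-1, [0, 0, 0.005], [0, 0, 0]],
  [-1, [0, 0, 0], [0, 0, 0]],
])

```text
t: 12.85
ee_pos: [583.5, -20.5, 49.2]
orientation: [-3.127, -0.3, 0.0]
ft_force: [-1.6, -0.5, -0.7]
width: 0.4
grasp_force: 0.0
```

Call:
jog_arm([
  [-1, [0, 0, 0.004], [0, 0, 0]],
  [-1, [0, 0, 0], [0, 0, 0]],
])

```text
t: 13.05
ee_pos: [583.5, -20.5, 48.7]
orientation: [-3.127, -0.299, 0.0]
ft_force: [0.7, 0.8, -0.1]
width: 0.4
grasp_force: 0.0
```

Call:
jog_arm([
  [-1, [0, 0, 0.004], [0, 0, 0]],
  [-1, [0, 0, 0], [0, 0, 0]],
])

```text
t: 13.25
ee_pos: [583.7, -20.6, 48.5]
orientation: [3.127, 0.299, 0.0]
ft_force: [-0.3, -0.7, 2.1]
width: 0.4
grasp_force: 0.9
```

Call:
jog_arm([
  [-1, [0, 0, 0.003], [0, 0, 0]],
  [-1, [0, 0, 0], [0, 0, 0]],
])

```text
t: 13.45
ee_pos: [583.7, -20.6, 48.3]
orientation: [3.127, 0.299, 0.001]
ft_force: [-0.7, -0.0, 3.0]
width: 0.5
grasp_force: 1.7
```

Call:
jog_arm([
  [-1, [0, -0.08, 0], [0, 0, 0]],
])

```text
t: 13.55
ee_pos: [582.4, -13.2, 48.5]
orientation: [3.127, 0.298, 0.001]
ft_force: [-2.1, -0.9, 9.4]
width: 0.4
grasp_force: 4.6
```

Call:
jog_arm([
  [-1, [0, -0.12, -0.002], [0, 0, 0]],
  [-1, [0, -0.12, -0.1], [0, 0, 0]],
  [-1, [0, 0, -0.12], [0, 0, 0]],
])

```text
t: 13.85
ee_pos: [576.5, 12.5, 70.4]
orientation: [-3.127, -0.302, 0.003]
ft_force: [-0.1, 1.3, 0.1]
width: 0.6
grasp_force: 0.0
```

```bash
python3 marks.py 2; python3 w.py
```

```text
roller 1 diff vs start 87.0  between two frames 6.9
roller 2 diff vs start 42.8  between two frames 24.2
roller 3 diff vs start 10.3  between two frames 0.8
roller 4 diff vs start 11.4  between two frames 0.6
t 13.95 pos [578.9  11.4  72.3] track x,y 0.7 -17.7 F [0.2  0.42 0.42] yaw 11.01 tilt [ 0.003 -0.    -1.   ] w 0.3 gf 0.0
```

Call:
jog_arm([
  [-1, [0, -0.26, 0], [0, 0, 0]],
  [-1, [0, -0.265, 0], [0, 0, 0]],
  [-1, [0, 0, 0.12], [0, 0, 0]],
  [-1, [0, 0, 0.07], [0, 0, 0]],
  [-1, [0, 0, 0], [0, 0, 0]],
  [-1, [0, 0, 0], [0, 0, 0]],
])

```text
t: 14.55
ee_pos: [567.5, 61.5, 50.9]
orientation: [3.127, 0.298, -0.001]
ft_force: [-0.0, -0.1, 0.4]
width: 0.3
grasp_force: 0.0
```

Call:
jog_arm([
  [-1, [0, 0, 0.008], [0, 0, 0]],
  [-1, [0, 0, 0], [0, 0, 0]],
])

```text
t: 14.75
ee_pos: [567.5, 61.9, 50.4]
orientation: [3.127, 0.298, -0.0]
ft_force: [-0.5, 0.1, -0.7]
width: 0.3
grasp_force: 0.0
```

Call:
jog_arm([
  [-1, [0, 0, 0.005], [0, 0, 0]],
  [-1, [0, 0, 0], [0, 0, 0]],
])

```text
t: 14.95
ee_pos: [567.6, 62.3, 50.1]
orientation: [3.127, 0.299, 0.0]
ft_force: [0.3, -0.1, 0.7]
width: 0.4
grasp_force: 0.3
```

Call:
jog_arm([
  [-1, [0, 0, 0.003], [0, 0, 0]],
  [-1, [0, 0, 0], [0, 0, 0]],
])

```text
t: 15.15
ee_pos: [567.7, 62.4, 49.9]
orientation: [3.127, 0.299, 0.0]
ft_force: [-0.7, -0.7, 3.0]
width: 0.9
grasp_force: 1.2
```

Call:
jog_arm([
  [-1, [0, -0.08, 0], [0, 0, 0]],
])

```text
t: 15.25
ee_pos: [566.6, 69.6, 50.1]
orientation: [3.127, 0.299, 0.002]
ft_force: [0.1, -6.9, 7.4]
width: 0.4
grasp_force: 3.6
```

Roller 3 drags: −6.9 N sideways under 7.4 N of press. I finish the stroke, then test roller 4.

Call:
jog_arm([
  [-1, [0, -0.08, 0], [0, 0, 0]],
])

```text
t: 15.35
ee_pos: [564.9, 78.3, 50.1]
orientation: [3.127, 0.299, 0.002]
ft_force: [0.0, -1.0, 1.3]
width: 0.4
grasp_force: 0.8
```

Call:
jog_arm([
  [-1, [0, -0.08, -0.005], [0, 0, 0]],
  [-1, [0, -0.1, -0.12], [0, 0, 0]],
  [-1, [0, 0, -0.12], [0, 0, 0]],
])

```text
t: 15.65
ee_pos: [560.4, 97.2, 74.7]
orientation: [-3.127, -0.302, 0.002]
ft_force: [-0.1, 1.0, 0.2]
width: 0.2
grasp_force: 0.0
```

```bash
python3 marks.py 3; python3 w.py
```

```text
roller 1 diff vs start 97.5  between two frames 8.5
roller 2 diff vs start 88.0  between two frames 6.3
roller 3 diff vs start 54.2  between two frames 13.0
roller 4 diff vs start 10.9  between two frames 0.7
t 15.75 pos [562.5  96.6  76.4] track x,y 0.9 69.0 F [-0.48 -0.39  0.31] yaw 11.0 tilt [ 0.004  0.001 -1.   ] w 0.5 gf 0.0
```

Call:
jog_arm([
  [-1, [0, -0.25, 0], [0, 0, 0]],
  [-1, [0, -0.25, 0], [0, 0, 0]],
  [-1, [0, 0, 0.15], [0, 0, 0]],
  [-1, [0, 0, 0.1], [0, 0, 0]],
  [-1, [0, 0, 0.015], [0, 0, 0]],
  [-1, [0, 0, 0], [0, 0, 0]],
  [-1, [0, 0, 0], [0, 0, 0]],
])

```text
t: 16.45
ee_pos: [551.7, 144.2, 47.6]
orientation: [3.127, 0.298, -0.0]
ft_force: [0.2, 0.4, -0.1]
width: 0.8
grasp_force: 0.0
```

Call:
jog_arm([
  [-1, [0, 0, 0.006], [0, 0, 0]],
  [-1, [0, 0, 0], [0, 0, 0]],
])

```text
t: 16.65
ee_pos: [551.8, 144.7, 47.2]
orientation: [-3.127, -0.299, -0.001]
ft_force: [0.0, 0.5, 0.2]
width: 0.3
grasp_force: 0.0
```

Call:
jog_arm([
  [-1, [0, 0, 0.005], [0, 0, 0]],
  [-1, [0, 0, 0], [0, 0, 0]],
])

```text
t: 16.85
ee_pos: [551.6, 144.9, 46.7]
orientation: [-3.127, -0.299, -0.0]
ft_force: [1.3, 0.2, 0.5]
width: 0.4
grasp_force: 0.1
```

Call:
jog_arm([
  [-1, [0, 0, 0.004], [0, 0, 0]],
  [-1, [0, 0, 0], [0, 0, 0]],
])

```text
t: 17.05
ee_pos: [551.7, 144.9, 46.4]
orientation: [-3.127, -0.3, -0.0]
ft_force: [-0.8, -0.3, 1.6]
width: 0.7
grasp_force: 1.1
```

Call:
jog_arm([
  [-1, [0, -0.08, 0], [0, 0, 0]],
])

```text
t: 17.15
ee_pos: [550.4, 152.4, 46.6]
orientation: [3.127, 0.298, 0.001]
ft_force: [-2.2, -1.3, 9.7]
width: 0.0
grasp_force: 5.2
```

Call:
jog_arm([
  [-1, [0, -0.1, -0.003], [0, 0, 0]],
  [-1, [0, -0.1, -0.12], [0, 0, 0]],
  [-1, [0, 0, -0.3], [0, 0, 0]],
  [-1, [-0.4, 0, -0.3], [0, 0, 0]],
  [-1, [-0.4, 0, 0], [0, 0, 0]],
  [-1, [-0.4, 0, 0], [0, 0, 0]],
  [-1, [-0.4, 0, 0], [0, 0, 0]],
  [-1, [0, 0, 0], [0, 0, 0]],
])

```text
t: 17.95
ee_pos: [383.4, 141.0, 118.3]
orientation: [3.126, 0.301, -0.007]
ft_force: [0.3, -0.6, -0.4]
width: 0.6
grasp_force: 0.0
```

```bash
python3 marks.py 4; python3 w.py; python3 - <<'E'
from h import *
cv2.imwrite("pics/t4.png",cv2.resize(get_image("side")["image"],None,fx=1.5,fy=1.5))
E
```

```text
roller 1 diff vs start 15.7  between two frames 0.6
roller 2 diff vs start 21.9  between two frames 0.7
roller 3 diff vs start 13.5  between two frames 0.6
roller 4 diff vs start 16.8  between two frames 0.6
t 18.05 pos [389.3 142.6 119.3] track x,y -160.3 147.3 F [ 0.41  0.09 -0.26] yaw 10.98 tilt [ 0.002  0.001 -1.   ] w 0.6 gf 0.0
```

View pics/marks4.png

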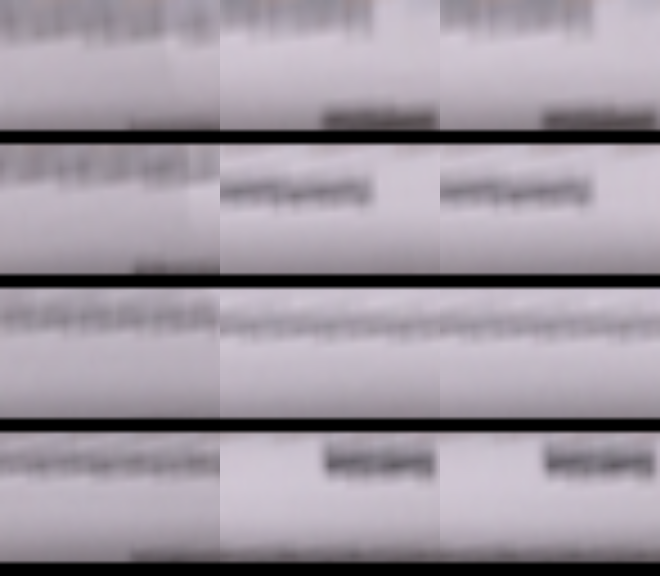

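The strips (start | now | now) show the marks of rollers 1, 2 and 4 changed, while roller 3 keeps its seam at (330,325) and stayed put. On roller 4 the seam went from crown to the lower edge, which could be only ~60°. So I add a second stroke the same way on the free rollers to make the quarter turn certain.

Call:
jog_arm([
  [-1, [0.4, 0.07, 0], [0, 0, 0]],
  [-1, [0.4, 0.07, 0], [0, 0, 0]],
  [-1, [0.4, 0.07, 0], [0, 0, 0]],
  [-1, [0.4, 0.07, 0.2], [0, 0, 0]],
  [-1, [0, 0, 0.3], [0, 0, 0]],
  [-1, [0, 0, 0.15], [0, 0, 0]],
  [-1, [0, 0, 0.02], [0, 0, 0]],
  [-1, [0, 0, 0], [0, 0, 0]],
  [-1, [0, 0, 0], [0, 0, 0]],
])

```text
t: 19.0
ee_pos: [552.0, 145.2, 52.6]
orientation: [-3.127, -0.3, -0.002]
ft_force: [0.4, 0.3, 0.8]
width: 0.4
grasp_force: 0.0
```

```bash
python3 w.py
```

```text
t 19.0 pos [552.  145.2  52.6] track x,y -0.0 118.7 F [0.38 0.3  0.8 ] yaw 10.96 tilt [ 0.001  0.    -1.   ] w 0.4 gf 0.0
```

Call:
jog_arm([
  [-1, [0, 0, 0.045], [0, 0, 0]],
  [-1, [0, 0, 0.014], [0, 0, 0]],
  [-1, [0, 0, 0], [0, 0, 0]],
  [-1, [0, 0, 0], [0, 0, 0]],
])

```text
t: 19.4
ee_pos: [552.0, 145.0, 46.2]
orientation: [-3.127, -0.299, -0.002]
ft_force: [0.2, -0.4, 4.2]
width: 0.1
grasp_force: 1.9
```

Call:
jog_arm([
  [-1, [0, -0.1, -0.003], [0, 0, 0]],
  [-1, [0, -0.15, -0.001], [0, 0, 0]],
  [-1, [0, -0.15, -0.1], [0, 0, 0]],
  [-1, [0, 0, -0.1], [0, 0, 0]],
])

```text
t: 19.8
ee_pos: [543.3, 185.9, 66.4]
orientation: [-3.127, -0.302, 0.001]
ft_force: [0.8, -0.4, 0.1]
width: 0.3
grasp_force: 0.0
```

```bash
python3 w.py; cat > track.py <<'E'
from marks import *
import sys
i=int(sys.argv[1])
for k in range(4):
    m=cv2.cvtColor(strip(get_image("side"),i),cv2.COLOR_BGR2GRAY).astype(float)
    print("dark rows left/right half (deg -20..65 step 3):",m[:,2:20].mean(1).round().astype(int)[::2],m[:,30:47].mean(1).round().astype(int)[::2])
E
python3 track.py 3
```

```text
t 19.8 pos [543.3 185.9  66.4] track x,y -0.8 160.3 F [ 0.77 -0.38  0.07] yaw 11.05 tilt [-0.001  0.    -1.   ] w 0.3 gf 0.0
dark rows left/right half (deg -20..65 step 3): [60 62 66 67 64 64 66 60 48 42 46 51 55 56 57] [ 89  95 101 102 100  98 101  97  89  84  83  82  80  77  73]
dark rows left/right half (deg -20..65 step 3): [66 68 67 65 67 69 62 51 44 46 52 58 60 59 57] [89 96 98 96 96 97 92 84 81 81 81 81 80 76 72]
dark rows left/right half (deg -20..65 step 3): [67 69 69 65 68 71 64 51 45 47 53 59 61 61 58] [88 95 98 96 97 97 90 82 79 81 81 80 78 75 71]
dark rows left/right half (deg -20..65 step 3): [66 68 67 64 68 70 62 51 45 47 53 59 61 61 58] [ 91  99 100  97  96  97  92  85  82  81  81  82  79  75  71]
```

Call:
jog_arm([
  [-1, [0, 0.42, 0], [0, 0, 0]],
  [-1, [0, 0.42, 0], [0, 0, 0]],
  [-1, [0, 0.42, 0], [0, 0, 0]],
  [-1, [0, 0.42, 0], [0, 0, 0]],
  [-1, [0, 0.42, 0], [0, 0, 0]],
  [-1, [0, 0, 0.1], [0, 0, 0]],
  [-1, [0, 0, 0.05], [0, 0, 0]],
  [-1, [0, 0, 0], [0, 0, 0]],
  [-1, [0, 0, 0], [0, 0, 0]],
])

```text
t: 20.9
ee_pos: [583.2, -20.9, 50.6]
orientation: [-3.127, -0.302, 0.002]
ft_force: [-0.6, 0.8, 0.2]
width: 0.5
grasp_force: 0.0
```

```bash
python3 w.py; python3 track.py 3 | tail -1
```

```text
t 20.9 pos [583.2 -20.9  50.6] track x,y -1.2 -50.3 F [-0.62  0.77  0.22] yaw 11.02 tilt [-0.001  0.    -1.   ] w 0.5 gf 0.0
dark rows left/right half (deg -20..65 step 3): [139 168 189 198 199 199 200 190 146 114 150 170 162 147 133] [166 184 193 196 197 196 196 192 180 171 170 167 154 138 124]
```

Call:
jog_arm([
  [-1, [0, 0, 0.02], [0, 0, 0]],
  [-1, [0, 0, 0], [0, 0, 0]],
  [-1, [0, 0, 0], [0, 0, 0]],
])

```text
t: 21.4
ee_pos: [583.8, -21.9, 49.0]
orientation: [-3.127, -0.3, 0.0]
ft_force: [-0.3, -0.2, 0.9]
width: 0.3
grasp_force: 0.0
```

Call:
jog_arm([
  [-1, [0, 0, 0.005], [0, 0, 0]],
  [-1, [0, 0, 0], [0, 0, 0]],
  [-1, [0, -0.1, 0], [0, 0, 0]],
])

```text
t: 21.7
ee_pos: [582.3, -12.7, 48.7]
orientation: [3.127, 0.297, 0.001]
ft_force: [-1.4, -0.0, 3.9]
width: 0.1
grasp_force: 2.0
```

Call:
jog_arm([
  [-1, [0, -0.15, -0.001], [0, 0, 0]],
  [-1, [0, -0.15, -0.1], [0, 0, 0]],
  [-1, [0, 0.3, -0.1], [0, 0, 0]],
  [-1, [0, 0.4, 0], [0, 0, 0]],
  [-1, [0, 0.4, 0], [0, 0, 0]],
  [-1, [0, 0.12, 0.1], [0, 0, 0]],
  [-1, [0, 0, 0.02], [0, 0, 0]],
  [-1, [0, 0, 0], [0, 0, 0]],
  [-1, [0, 0, 0], [0, 0, 0]],
])

```text
t: 22.6
ee_pos: [598.9, -100.8, 56.4]
orientation: [-3.127, -0.302, 0.002]
ft_force: [0.5, -0.1, 1.0]
width: 0.5
grasp_force: 0.0
```

```bash
python3 w.py; python3 track.py 1 | tail -2
```

```text
t 22.6 pos [ 598.9 -100.8   56.4] track x,y -1.1 -131.7 F [ 0.45 -0.1   1.03] yaw 11.02 tilt [-0.001  0.    -1.   ] w 0.5 gf 0.0
dark rows left/right half (deg -20..65 step 3): [178 192 199 192 173 153 161 188 196 191 184 176 163 151 139] [182 193 199 192 173 152 158 184 194 189 181 172 159 147 134]
dark rows left/right half (deg -20..65 step 3): [178 192 198 192 172 153 161 188 195 191 185 175 163 151 139] [181 193 199 192 173 152 158 185 194 189 182 172 159 146 134]
```

Call:
jog_arm([
  [-1, [0, 0.035, 0.03], [0, 0, 0]],
  [-1, [0, 0, 0.02], [0, 0, 0]],
  [-1, [0, 0, 0], [0, 0, 0]],
  [-1, [0, 0, 0], [0, 0, 0]],
])

```text
t: 23.2
ee_pos: [600.0, -106.0, 51.4]
orientation: [-3.127, -0.299, 0.0]
ft_force: [1.2, -0.4, -0.7]
width: 0.8
grasp_force: 0.0
```

Call:
jog_arm([
  [-1, [0, 0, 0.012], [0, 0, 0]],
  [-1, [0, 0, 0], [0, 0, 0]],
  [-1, [0, 0, 0], [0, 0, 0]],
])

```text
t: 23.5
ee_pos: [600.0, -106.0, 50.4]
orientation: [-3.127, -0.299, 0.0]
ft_force: [0.0, -0.2, 0.5]
width: 0.3
grasp_force: 0.0
```

Call:
jog_arm([
  [-1, [0, -0.015, 0.014], [0, 0, 0]],
  [-1, [0, 0, 0], [0, 0, 0]],
  [-1, [0, -0.1, 0], [0, 0, 0]],
])

```text
t: 23.8
ee_pos: [598.3, -95.2, 49.2]
orientation: [3.127, 0.298, 0.001]
ft_force: [0.2, -0.4, 3.0]
width: 0.4
grasp_force: 1.4
```

Call:
jog_arm([
  [-1, [0, -0.15, -0.001], [0, 0, 0]],
  [-1, [0, -0.15, -0.1], [0, 0, 0]],
  [-1, [0, 0, -0.3], [0, 0, 0]],
  [-1, [-0.4, -0.1, -0.25], [0, 0, 0]],
  [-1, [-0.4, -0.3, 0], [0, 0, 0]],
  [-1, [-0.4, -0.3, 0], [0, 0, 0]],
  [-0.1, [-0.3, -0.3, 0], [0, 0, 0]],
  [0.5, [0, 0, 0], [0, 0, 0]],
])

```text
t: 24.6
ee_pos: [419.8, 7.1, 114.0]
orientation: [-3.126, -0.304, 0.007]
ft_force: [0.3, -0.0, -0.3]
width: 12.6
grasp_force: 0.0
```

```bash
python3 marks.py 5; python3 w.py; for i in 0 1 2 3; do python3 track.py $i|tail -1; done; python3 col.py | sed -n 1,2p; python3 m.py
```

```text
roller 1 diff vs start 21.6  between two frames 0.6
roller 2 diff vs start 23.6  between two frames 0.6
roller 3 diff vs start 10.3  between two frames 0.9
roller 4 diff vs start 21.1  between two frames 0.9
t 24.7 pos [425.9   5.6 114.9] track x,y -150.6 5.8 F [ 0.48 -0.08  0.18] yaw 11.06 tilt [ 0.002  0.    -1.   ] w 20.9 gf 0.0
dark rows left/right half (deg -20..65 step 3): [188 195 199 200 200 200 199 196 192 187 180 171 164 155 144] [189 195 198 195 179 155 144 166 186 186 178 168 158 146 134]
dark rows left/right half (deg -20..65 step 3): [182 195 200 194 174 156 163 190 198 193 187 177 165 153 141] [186 198 203 195 175 154 160 186 195 190 183 173 161 149 136]
dark rows left/right half (deg -20..65 step 3): [178 181 174 155 146 163 186 188 184 182 180 174 166 155 144] [194 194 185 164 152 168 190 191 188 183 178 171 162 151 140]
dark rows left/right half (deg -20..65 step 3): [131 158 177 186 187 188 190 182 141 112 148 169 163 149 134] [161 178 184 185 186 186 186 185 175 168 168 166 155 140 126]
140 -14.0 -377.0 -2.0 [100 141 201] | u=222: -382.0 -1.5
142 -13.0 -364.0 -0.8
[... 449 characters left out ...]
nd 4 rect 518.1 340.0 158 178 89.9 zmax 15.2
 stand 30 rect 515.2 334.7 110 90 8.9 zmax 74.3
 stand 60 rect 515.1 334.7 110 90 8.9 zmax 75.0
side bench z -0.22292023366105695
 track rect 576.7821044921875 30.0408935546875 155.09837341308594 360.3115539550781 11.019868850708008
  blob px [234. 169.] 265 c 602 -92 wh 121 36 10.6 z50,95 [79.7 82.8]
  blob px [235. 189.] 300 c 585 -7 wh 120 34 11.4 z50,95 [79.4 82.5]
  blob px [238. 210.] 412 c 568 74 wh 122 38 12.0 z50,95 [80.6 84.1]
  blob px [240. 234.] 415 c 553 155 wh 121 33 10.6 z50,95 [79.5 82.4]
 stand 4 rect 523.7 319.1 169 149 14.7 zmax 14.7
 stand 30 rect 518.6 336.0 107 90 9.6 zmax 73.4
 stand 60 rect 518.6 336.0 107 90 9.6 zmax 74.0
```

Roller 3's seam is still at the crown while 1, 2 and 4 moved twice, so roller 3 is the binding one. I go above it with the fingers at ~66 mm.

Call:
jog_arm([
  [0.5, [0.377, -0.092, 0], [0, 0, 0]],
  [0.5, [0.377, -0.092, 0], [0, 0, 0]],
  [0.5, [0.377, -0.092, 0], [0, 0, 0]],
  [0.5, [0.377, -0.092, 0], [0, 0, 0]],
  [0.5, [0, 0, 0.2], [0, 0, 0]],
  [0.5, [0, 0, 0.2], [0, 0, 0]],
  [0.5, [0, 0, 0], [0, 0, 0]],
  [0.5, [0, 0, 0], [0, 0, 0]],
  [0.5, [0, 0, 0], [0, 0, 0]],
])

```text
t: 26.55
ee_pos: [567.6, 69.2, 75.1]
orientation: [-3.127, -0.299, -0.002]
ft_force: [0.1, 0.1, -0.0]
width: 66.0
grasp_force: 0.0
```

```bash
python3 w.py; python3 - <<'E'
from h import *
d=get_image("side"); c=cloud(d)
M=np.array([574.8,28.7]);a=np.radians(11.03);X=np.array([np.cos(a),np.sin(a)]);Y=np.array([-X[1],X[0]])
P=c.reshape(-1,3); x=(P[:,:2]-M)@X; y=(P[:,:2]-M)@Y
for lo in range(88,220,6):
    q=(abs(x-2)<30)&(abs(y-42.5)<95)&(P[:,2]>=lo)&(P[:,2]<lo+6)
    if q.sum(): print(lo,q.sum(),"x",np.percentile(x[q],[3,97]).round(),"y",np.percentile(y[q],[3,30,50,70,97]).round())
cv2.imwrite("pics/g1.png",cv2.resize(d["image"][120:290,170:310],None,fx=3.5,fy=3.5))
E
```

```text
t 26.55 pos [567.6  69.2  75.1] track x,y 0.7 41.2 F [ 0.15  0.06 -0.01] yaw 10.93 tilt [ 0.001  0.    -1.   ] w 66.0 gf 0.0
106 4 x [ 7. 11.] y [82. 83. 83. 84. 84.]
112 16 x [-7. 14.] y [82. 83. 84. 84. 86.]
118 14 x [-7. 14.] y [81. 83. 84. 84. 85.]
124 13 x [-6. 12.] y [82. 83. 83. 84. 85.]
130 11 x [-6. 13.] y [83. 84. 84. 85. 85.]
136 13 x [-8. 12.] y [83. 84. 85. 85. 86.]
142 14 x [-7. 12.] y [84. 85. 86. 86. 87.]
148 3 x [-7. 12.] y [86. 87. 87. 87. 87.]
184 7 x [-26.  12.] y [121. 122. 122. 122. 123.]
190 43 x [-25.  31.] y [121. 122. 122. 123. 124.]
196 52 x [-26.  31.] y [ 83. 122. 123. 123. 124.]
202 70 x [-25.  30.] y [ 15.  43.  58. 122. 124.]
208 35 x [-27.  31.] y [ 39.  80.  82. 128. 129.]
214 39 x [-27.  30.] y [127. 128. 129. 129. 130.]
```

View pics/g1.png

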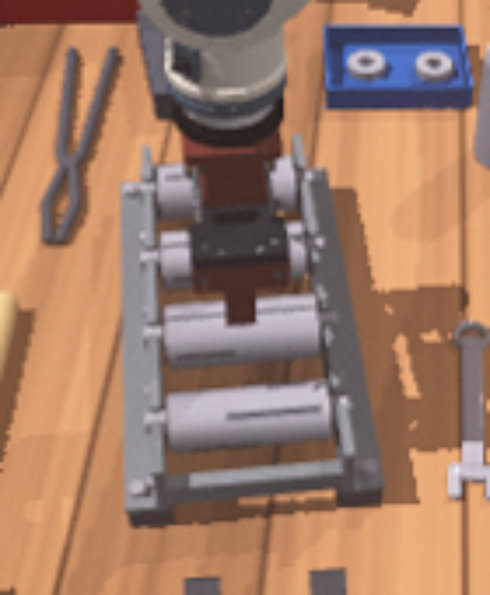

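The picture shows the near finger (crop 238,310) in front of roller 3, with clear room to the rollers on both sides. The tip height (≈109 at state 75) confirms the 33 mm offset. Now I descend, grip and check.

Call:
jog_arm([
  [0.5, [-0.005, -0.013, 0.15], [0, 0, 0]],
  [0.5, [0, 0, 0.15], [0, 0, 0]],
  [0.5, [0, 0, 0.15], [0, 0, 0]],
  [0.5, [0, 0, 0.1], [0, 0, 0]],
  [0.5, [0, 0, 0.08], [0, 0, 0]],
  [0.5, [0, 0, 0.058], [0, 0, 0]],
  [0.5, [0, 0, 0], [0, 0, 0]],
  [0.5, [0, 0, 0], [0, 0, 0]],
])

```text
t: 27.4
ee_pos: [566.5, 70.5, 5.4]
orientation: [-3.127, -0.299, -0.0]
ft_force: [0.3, 0.3, 0.6]
width: 66.0
grasp_force: 0.0
```

```bash
python3 w.py
```

```text
t 27.4 pos [566.5  70.5   5.4] track x,y -0.2 42.6 F [0.32 0.29 0.58] yaw 10.94 tilt [ 0.  0. -1.] w 66.0 gf 0.0
```

Call:
jog_arm([
  [-1, [0, 0, 0], [0, 0, 0]],
  [-1, [0, 0, 0], [0, 0, 0]],
  [-1, [0, 0, 0], [0, 0, 0]],
  [-1, [0, 0, 0], [0, 0, 0]],
])

```text
t: 27.8
ee_pos: [566.7, 70.5, 5.8]
orientation: [-3.127, -0.299, -0.001]
ft_force: [-0.4, 0.4, 2.5]
width: 50.9
grasp_force: 30.0
```

Call:
jog_arm([
  [-1, [0, 0, 0], [0, 0, 0]],
  [-1, [0, 0, -0.03], [0, 0, 0]],
  [-1, [0, 0, -0.05], [0, 0, 0]],
  [-1, [0, 0, 0], [0, 0, 0]],
])

```text
t: 28.2
ee_pos: [566.1, 70.4, 13.4]
orientation: [-3.127, -0.299, 0.001]
ft_force: [-0.3, 0.0, -5.8]
width: 50.6
grasp_force: 30.0
```

Gripped: diameter ≈50.8 mm, and the weight shows on the wrist. Lifting straight out and turning to the stand's yaw.

Call:
jog_arm([
  [-1, [0, 0, -0.1], [0, 0, 0]],
  [-1, [0, 0, -0.1], [0, 0, 0]],
  [-1, [0, 0, -0.15], [0, 0, 0]],
  [-1, [0, 0, -0.2], [0, 0, 0]],
  [-1, [0, 0, -0.1], [0, 0, 0]],
  [-1, [0, 0, 0], [0, 0, 0.034]],
  [-1, [0, -0.3, 0], [0, 0, 0]],
  [-1, [0, -0.4, 0], [0, 0, 0]],
  [-1, [0, -0.4, 0], [0, 0, 0]],
  [-1, [0, 0, 0], [0, 0, 0]],
])

```text
t: 29.2
ee_pos: [547.3, 182.8, 77.8]
orientation: [-3.13, -0.261, 0.001]
ft_force: [0.0, 0.3, -4.6]
width: 51.6
grasp_force: 30.0
```

Call:
jog_arm([
  [-1, [0, -0.4, 0], [0, 0, 0]],
  [-1, [-0.02, -0.4, 0], [0, 0, 0]],
  [-1, [-0.02, -0.4, 0], [0, 0, 0]],
  [-1, [-0.02, -0.3, 0], [0, 0, 0]],
  [-1, [0, 0, 0], [0, 0, 0]],
  [-1, [0, 0, 0], [0, 0, 0]],
])

```text
t: 29.8
ee_pos: [517.3, 325.6, 77.6]
orientation: [3.13, 0.259, -0.002]
ft_force: [0.8, 0.1, -6.2]
width: 51.1
grasp_force: 30.0
```

```bash
cat > st.py <<'E'
from h import *
o=get_obs();p=np.array(o["ee_pos"]);r=rot(o["orientation"])
C=np.array([516.8,335.2]); d=C-p[:2]
print("t",o["t"],p.round(1),"to stand: tool x,y",(d@r[:2,0]).round(1),(d@r[:2,1]).round(1),"yaw",np.degrees(np.arctan2(r[1,0],r[0,0])).round(2),"F",o["ft_force"].round(1),o["width"].round(1))
s=get_image("side");c=cloud(s).reshape(-1,3); q=c[:,:2]-p[:2]; x=q@r[:2,0]; y=-q@r[:2,1]
for z0,z1,nm in((p[2]+52-8,p[2]+52+24,"roller"),):
    m=(abs(x)<95)&(y<27)&(y>6)&(c[:,2]>z0)&(c[:,2]<z1)&~((abs(x-2)<14))
    L=x[m]; print(nm,m.sum(),"x ends side-view",np.sort(L)[[3,-4]].round(1),np.percentile(L,[2,98]).round(1))
m=(abs(x)<20)&(y>25)&(y<50)&(c[:,2]>p[2]+33)&(c[:,2]<p[2]+80); print("finger x",np.percentile(x[m],[3,97]).round(1),m.sum())
cv2.imwrite("pics/st.png",cv2.resize(s["image"][130:360,180:330],None,fx=3,fy=2.6))
E
python3 st.py
```

```text
Traceback (most recent call last):
  File "st.py", line 4, in <module>
    print("t",o["t"],p.round(1),"to stand: tool x,y",(d@r[:2,0]).round(1),(d@r[:2,1]).round(1),"yaw",np.degrees(np.arctan2(r[1,0],r[0,0])).round(2),"F",o["ft_force"].round(1),o["width"].round(1))
                                                                                                                                                                               ^^^^^^^^^^^^^^^^
AttributeError: 'float' object has no attribute 'round'
```

```bash
sed -i 's/o\["width"\].round(1)/o["width"]/' st.py; python3 st.py
```

```text
t 29.8 [517.3 325.6  77.6] to stand: tool x,y 1.1 -9.5 yaw 9.46 F [ 0.8  0.1 -6.2] 51.09049113023435
roller 305 x ends side-view [-59.5  71.5] [-58.9  60.5]Traceback (most recent call last):
  File "st.py", line 9, in <module>
    m=(abs(x)<20)&(y>25)&(y<50)&(c[:,2]>p[2]+33)&(c[:,2]<p[2]+80); print("finger x",np.percentile(x[m],[3,97]).round(1),m.sum())
                                                                                    ~~~~~~~~~~~~~^^^^^^^^^^^^^
    return _quantile_unchecked(
        a, q, axis, out, overwrite_input, method, keepdims, weights)
    return _ureduce(a,
                    func=_quantile_ureduce_func,
    ...<5 lines>...
                    overwrite_input=overwrite_input,
                    method=method)
    r = func(a, **kwargs)
    result = _quantile(arr,
                       quantiles=q,
    ...<2 lines>...
                       out=out,
                       weights=wgt)
    slices_having_nans = np.isnan(arr[-1, ...])
                                  ~~~^^^^^^^^^
IndexError: index -1 is out of bounds for axis 0 with size 0
```

Call:
jog_arm([
  [-1, [0.016, -0.095, 0], [0, 0, 0]],
  [-1, [0, 0, 0.2], [0, 0, 0]],
  [-1, [0, 0, 0.2], [0, 0, 0]],
  [-1, [0, 0, 0.08], [0, 0, 0]],
  [-1, [0, 0, 0.03], [0, 0, 0]],
  [-1, [0, 0, 0], [0, 0, 0]],
  [-1, [0, 0, 0], [0, 0, 0]],
  [-1, [0, 0, 0], [0, 0, 0]],
])

```text
t: 30.65
ee_pos: [518.5, 335.9, 28.2]
orientation: [-3.13, -0.257, -0.002]
ft_force: [0.3, -0.2, -5.2]
width: 51.0
grasp_force: 30.0
```

```bash
python3 st.py 2>/dev/null; python3 - <<'E'
from h import *
from scipy.optimize import least_squares
# in each view: roller axis and V-head tips, in the stand's axes
a=np.radians(9.45);X=np.array([np.cos(a),np.sin(a)]);Y=np.array([-X[1],X[0]]);C=np.array([516.8,335.2])
d=get_image("side");c=cloud(d).reshape(-1,3);x=(c[:,:2]-C)@X;y=(c[:,:2]-C)@Y
m=(abs(abs(x-1)-42)<16)&(abs(y)<28)&(c[:,2]>84)&(c[:,2]<112)
f=least_squares(lambda p:np.hypot(y[m]-p[0],c[m,2]-p[1])-25.4,[0,78],loss="soft_l1"); print("roller axis y,z (side)",f.x.round(1),m.sum(),"x ends",np.percentile(x[(abs(y)<28)&(c[:,2]>84)&(c[:,2]<103)],[1,99]).round(1))
h=(c[:,2]>55)&(c[:,2]<77)&(abs(y)<50)&(abs(x)<70)
t=h&(y>27);print("near tips y max",np.percentile(y[t],[50,98]).round(1),"x",np.percentile(x[t],[2,98]).round(1),t.sum())
t=h&(y<-27);print("far tips y min",np.percentile(y[t],[2,50]).round(1) if t.any() else None,t.sum())
E
```

```text
t 30.65 [518.5 335.9  28.2] to stand: tool x,y -1.8 0.4 yaw 9.4 F [ 0.3 -0.2 -5.2] 50.95114441423064
roller 293 x ends side-view [-61.5  66.2] [-58.6  64.1]
roller axis y,z (side) [ 0.7 80.2] 439 x ends [-72.4 316.8]
near tips y max [39.9 45.2] x [-50.2  54.7] 103
far tips y min [-45.1 -37.8] 55
```

Roller over the Vs: within ~0.5 mm along x and ~0.7 mm in y. I lower it slowly.

Call:
jog_arm([
  [-1, [-0.003, 0.005, 0.04], [0, 0, 0]],
  [-1, [0, 0, 0.025], [0, 0, 0]],
  [-1, [0, 0, 0.015], [0, 0, 0]],
  [-1, [0, 0, 0], [0, 0, 0]],
  [-1, [0, 0, 0], [0, 0, 0]],
])

```text
t: 31.25
ee_pos: [517.6, 335.1, 19.7]
orientation: [-3.131, -0.257, 0.0]
ft_force: [-2.9, -1.2, 3.3]
width: 50.9
grasp_force: 30.0
```

Call:
jog_arm([
  [-1, [0, 0, 0.007], [0, 0, 0]],
  [-1, [0, 0, 0], [0, 0, 0]],
])

```text
t: 31.45
ee_pos: [517.6, 335.1, 19.7]
orientation: [-3.131, -0.257, 0.0]
ft_force: [-5.3, -3.1, 10.4]
width: 51.0
grasp_force: 30.0
```

Call:
jog_arm([
  [-1, [0, 0, 0.006], [0, 0, 0]],
  [-1, [0, 0, 0], [0, 0, 0]],
])

```text
t: 31.65
ee_pos: [517.7, 335.1, 19.6]
orientation: [-3.131, -0.257, 0.0]
ft_force: [-5.7, -3.0, 14.8]
width: 51.0
grasp_force: 30.0
```

Call:
jog_arm([
  [-1, [0, 0, -0.012], [0, 0, 0]],
  [-1, [0, 0, 0], [0, 0, 0]],
])

```text
t: 31.85
ee_pos: [517.6, 335.1, 19.7]
orientation: [-3.131, -0.257, -0.0]
ft_force: [-4.3, -2.1, 7.5]
width: 50.7
grasp_force: 30.0
```

Call:
jog_arm([
  [0.2, [0, 0, 0], [0, 0, 0]],
  [0.3, [0, 0, 0], [0, 0, 0]],
  [0.5, [0, 0, 0], [0, 0, 0]],
  [0.5, [0, 0, 0], [0, 0, 0]],
])

```text
t: 32.25
ee_pos: [517.9, 335.2, 19.1]
orientation: [-3.131, -0.258, -0.001]
ft_force: [-1.0, -0.5, 0.9]
width: 65.4
grasp_force: 0.0
```

```bash
python3 st.py 2>/dev/null; cat > rs.py <<'E'
from h import *
from scipy.optimize import least_squares
a=np.radians(9.45);X=np.array([np.cos(a),np.sin(a)]);Y=np.array([-X[1],X[0]]);C=np.array([516.8,335.2])
for n in("side","top"):
    d=get_image(n);c=cloud(d).reshape(-1,3);x=(c[:,:2]-C)@X;y=(c[:,:2]-C)@Y
    for s in(-1,1):
        m=(abs(x-1-s*38)<22)&(abs(y)<24)&(c[:,2]>76)&(c[:,2]<102)
        if m.sum()<40: continue
        f=least_squares(lambda p:np.hypot(y[m]-p[0],c[m,2]-p[1])-25.4,[0,70],loss="soft_l1"); print(n,s,"roller axis y,z",f.x.round(1),m.sum())
    m=(abs(y)<20)&(c[:,2]>80)&(c[:,2]<102)&(abs(x)<90); print("x ends",np.percentile(x[m],[1,99]).round(1) if m.any() else None)
    h=(c[:,2]>62)&(c[:,2]<77)&(abs(y)<50)&(abs(x)<70)&(abs(y)>30); print("heads x",np.percentile(x[h],[1,99]).round(1),"y",np.percentile(y[h],[1,99]).round(1))
E
python3 rs.py
```

```text
t 32.25 [517.9 335.2  19.1] to stand: tool x,y -1.1 -0.2 yaw 9.42 F [-1.  -0.5  0.9] 65.43909631206283
roller 303 x ends side-view [-70.8  61.8] [-68.5  60.5]
side -1 roller axis y,z [ 0.3 71.3] 219
side 1 roller axis y,z [-0.6 71.3] 223
x ends [-73.6  70.5]
heads x [-51.3  55.4] y [-44.6  44.7]
top -1 roller axis y,z [ 1.1 72.1] 157
top 1 roller axis y,z [ 1.  72.5] 46
x ends [-75.5  70.5]
heads x [-56.3 -21.6] y [-44.2 -30.7]
```

Released, sitting level at axis z≈71. I retreat upwards and look.

Call:
jog_arm([
  [0.5, [0, 0, 0], [0, 0, 0]],
  [0.5, [0, 0, -0.1], [0, 0, 0]],
  [0.5, [0, 0, -0.2], [0, 0, 0]],
  [0.5, [0, 0, -0.3], [0, 0, 0]],
  [0.5, [0, 0, -0.4], [0, 0, 0]],
  [0.5, [-0.4, 0, 0], [0, 0, 0]],
  [0.5, [-0.4, 0, 0], [0, 0, 0]],
  [0.5, [-0.4, 0, 0], [0, 0, 0]],
  [0.5, [-0.4, 0, 0], [0, 0, 0]],
  [0.5, [0, 0, 0], [0, 0, 0]],
])

```text
t: 33.4
ee_pos: [355.1, 306.9, 119.3]
orientation: [3.129, 0.26, -0.005]
ft_force: [-0.2, 0.3, 1.0]
width: 65.7
grasp_force: 0.0
```

```bash
python3 w.py; python3 rs.py; python3 - <<'E'
from h import *
a=np.radians(9.45);X=np.array([np.cos(a),np.sin(a)]);Y=np.array([-X[1],X[0]]);C=np.array([516.8,335.2])
for n in("side","top"):
    d=get_image(n);c=cloud(d).reshape(-1,3);x=(c[:,:2]-C)@X;y=(c[:,:2]-C)@Y
    m=(abs(y)<16)&(c[:,2]>84)&(c[:,2]<102)&(abs(x)<75); print(n,"tube x ends",np.percentile(x[m],[1,99]).round(1),m.sum())
s=get_image("side")["image"][60:360,90:390];t=get_image("top")["image"][60:360,90:390]
cv2.imwrite("pics/end.png",cv2.resize(np.hstack([s,t]),None,fx=1.33,fy=1.33))
E
```

```text
t 33.4 pos [355.1 306.9 119.3] track x,y -162.4 315.1 F [-0.19  0.26  1.05] yaw 9.51 tilt [-0.003 -0.002 -1.   ] w 65.7 gf 0.0
side -1 roller axis y,z [ 0.1 71.4] 377
side 1 roller axis y,z [-0.4 71.3] 403
x ends [-60.5  68.6]
heads x [-51.1  55.4] y [-43.8  45. ]
top -1 roller axis y,z [ 0.1 71.5] 255
top 1 roller axis y,z [-0.5 71.7] 222
x ends [-64.3  65.6]
heads x [-55.8  52.4] y [-45.2  44.6]
side tube x ends [-57.2  61.2] 721
top tube x ends [-63.5  55.7] 472
```

View pics/end.png

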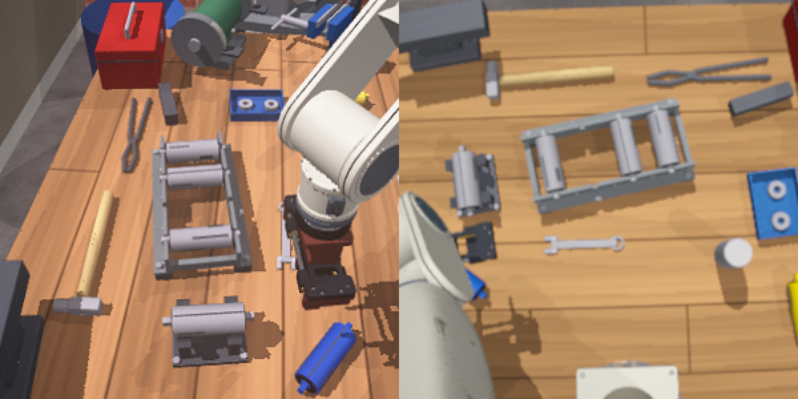

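The roller lies level in both Vs (left view 208,318; right view 472,180), centred within ~1 mm. Three rollers are in their slots, nothing else has moved and the arm is clear. Handing in.

```bash
python3 -c "from h import *; print(close_job())"
```

```text
the job is handed in; nothing more can be done
None
```

The binding roller is the third from the tray end: it stayed put with 6.9 N of drag under 7.4 N of press. It now lies released and centred in the V stand to about 1 mm. The other three ran free under two strokes each (exact turn not measured) and stay in their slots. The job was handed in at about 33 s of 58 s; no verdict was returned.

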